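# Lay out the biscotti by length and hang the price tag

### The job

Set out the biscotti for sale: sort those on the plywood board by length into the three white trays, short, medium and long each in the tray made to its width, every one lying flat on the tray floor and straight across the tray like the rungs of a ladder, none stacked. Also take the price tag from its little stand, hook it over the price rail on the green length, slide it along without lifting it off the bar until its hook is centred on the red band, and leave it hanging there. Leave the jar, cup, ramekin, cakes and server where they stand.

Things in the scene. Friction and masses are not known exactly. Their poses are not given: they have to be found in the camera images.
- short_1: a short biscotto: hard tan biscuit bar with pale nuts, 40 mm long (x) by 24 wide (y) by 18 high (z), about 20 g; origin at its centre. Starts on the plywood cooling board; may be absent
- short_2: a short biscotto: hard tan biscuit bar with pale nuts, 40 mm long (x) by 24 wide (y) by 18 high (z), about 20 g; origin at its centre. Starts on the plywood cooling board; may be absent
- tray_short: the white porcelain tray for short biscotti, fixed to a dark serving board; 158 mm long (x) by 62 wide (y) by 12 high, walls 4 mm, floor 4 mm, inside 150 by 54 mm, walls 8 mm above the floor. Origin at the centre of its underside, which is 10 mm above the table. The row runs along x, so a biscotto lies across it along y; holds two with finger room, e.g. at x = +-35 mm
- medium_1: a medium biscotto: hard tan biscuit bar with pale nuts, 65 mm long (x) by 24 wide (y) by 18 high (z), about 32 g; origin at its centre. Starts on the plywood cooling board; may be absent
- medium_2: a medium biscotto: hard tan biscuit bar with pale nuts, 65 mm long (x) by 24 wide (y) by 18 high (z), about 32 g; origin at its centre. Starts on the plywood cooling board; may be absent
- tray_medium: the white porcelain tray for medium biscotti, fixed to a dark serving board; 158 mm long (x) by 87 wide (y) by 12 high, walls 4 mm, floor 4 mm, inside 150 by 79 mm, walls 8 mm above the floor. Origin at the centre of its underside, which is 10 mm above the table. The row runs along x, so a biscotto lies across it along y; holds two with finger room, e.g. at x = +-35 mm
- long_1: a long biscotto: hard tan biscuit bar with pale nuts, 90 mm long (x) by 24 wide (y) by 18 high (z), about 45 g; origin at its centre. Starts on the plywood cooling board; may be absent
- long_2: a long biscotto: hard tan biscuit bar with pale nuts, 90 mm long (x) by 24 wide (y) by 18 high (z), about 45 g; origin at its centre. Starts on the plywood cooling board; may be absent
- tray_long: the white porcelain tray for long biscotti, fixed to a dark serving board; 158 mm long (x) by 112 wide (y) by 12 high, walls 4 mm, floor 4 mm, inside 150 by 104 mm, walls 8 mm above the floor. Origin at the centre of its underside, which is 10 mm above the table. The row runs along x, so a biscotto lies across it along y; holds two with finger room, e.g. at x = +-35 mm
- cooling: fixed plywood cooling board under the biscotti, 250 by 330 by 12 mm; origin at the centre of its underside, on the table
- rail: fixed price rail: horizontal round steel bar 12 mm thick along its y, 340 mm long, axis 130 mm above the origin (bar top at 136 mm); origin on the table under the bar's middle. Posts 12 mm thick at y = +-165 mm. The length y = -140 to -70 mm (robot's right) is painted green with a green ball beyond it, the rest is bare steel
- mark: red band 44 mm long round the rail; origin at its centre on the bar's axis, y along the bar. Paint only, nothing to bump into. It lies on the robot's left half of the rail
- stand: fixed stand on which the tag hangs at the start: 12 mm bar along y, 90 mm long, top at 116 mm above the table, posts 10 mm thick at y = +-45 mm, base 70 by 110 mm; origin under the bar's middle, on the table
- tag: price tag, 120 g: saddle hook, open below, straddling a bar along its y (gap x = +-10 mm). Origin: mid-underside of the saddle, resting on the bar; z up. White plate at +x, 60 wide (y), 4 thick, to 60 below the origin; steel plate at -x, 30 wide, 4 thick, to 30 below. Black grip tab above, 12 thick (x), 30 wide (y), 5 to 53 mm above the origin: pinch along x from above. Hangs balanced upright
- sugar_jar: amber sugar jar, 40 mm across, 70 high; origin under its centre. Leave alone
- cup: white mug, 64 mm across, 60 high, handle at +y; origin under its centre. Leave alone
- ramekin: blue ramekin, 60 mm across, 35 high; origin under its centre. Leave alone
- cream_cake_1: small cream cake, 68 mm across, 65 high, right of the tag stand; origin under its centre. Leave alone
- cream_cake_2: small cream cake, 68 mm across, 65 high, beyond the rail's left end; origin under its centre. Leave alone
- server: cake server (spatula) lying on the table at the left; origin under its middle. Leave alone
There are look-alikes about, which are no part of the job. Leave any black look-alike of the medium_1 alone.

How it is judged (in metres and radians):
On the way, in this order (a step that is already met when the one before it is completed fails the run):
1. the tag is hooked over the rail on its green length (x of tag in the frame of rail between -0.01 and 0.01 m and z of tag in the frame of rail between 0.131 and 0.151 m and y of tag in the frame of rail between -0.15 and -0.06 m and angle between tag's own z axis and vertical below 0.3 rad and angle between the y axis of tag and the y axis of rail, either way round below 0.3 rad), for 0.2 s.
2. still hooked, the tag slides past the bare steel between the green length and the middle of the rail (x of tag in the frame of rail between -0.01 and 0.01 m and z of tag in the frame of rail between 0.131 and 0.151 m and y of tag in the frame of rail between -0.055 and 0.005 m and angle between tag's own z axis and vertical below 0.3 rad and angle between the y axis of tag and the y axis of rail, either way round below 0.3 rad), for 0.04 s.
3. the tag hangs on the rail at the red band (x of tag in the frame of rail between -0.01 and 0.01 m and z of tag in the frame of rail between 0.131 and 0.142 m and y of tag in the frame of mark between -0.01 and 0.01 m and angle between tag's own z axis and vertical below 0.3 rad and angle between the y axis of tag and the y axis of rail, either way round below 0.3 rad), for 0.2 s.
At the end, for the whole second after the job is handed in: Every biscotto present lies at rest on the floor of the tray of its own length (centre within 14 mm of the tray's long centre line, within 20 degrees of square across it); the tag hangs at rest on the rail, upright, within 10 mm of the middle of the red band (x of tag in the frame of rail between -0.01 and 0.01 m and z of tag in the frame of rail between 0.131 and 0.14 m and y of tag in the frame of mark between -0.01 and 0.01 m and angle between tag's own z axis and vertical below 0.3 rad and angle between the y axis of tag and the y axis of rail, either way round below 0.3 rad and linear speed of each of tag, short_1, short_2, medium_1, medium_2, long_1, long_2 below 0.02 m/s and angular speed of tag below 0.3 rad/s and x of short_1 in the frame of tray_short between -0.07 and 0.07 m and y of short_1 in the frame of tray_short between -0.014 and 0.014 m and z of short_1 in the frame of tray_short between 0.009 and 0.017 m and angle between the x axis of each of short_1, short_2 and the y axis of tray_short, either way round below 0.35 rad and x of short_2 in the frame of tray_short between -0.07 and 0.07 m and y of short_2 in the frame of tray_short between -0.014 and 0.014 m and z of short_2 in the frame of tray_short between 0.009 and 0.017 m and x of medium_1 in the frame of tray_medium between -0.07 and 0.07 m and y of medium_1 in the frame of tray_medium between -0.014 and 0.014 m and z of medium_1 in the frame of tray_medium between 0.009 and 0.017 m and angle between the x axis of each of medium_1, medium_2 and the y axis of tray_medium, either way round below 0.35 rad and x of medium_2 in the frame of tray_medium between -0.07 and 0.07 m and y of medium_2 in the frame of tray_medium between -0.014 and 0.014 m and z of medium_2 in the frame of tray_medium between 0.009 and 0.017 m and x of long_1 in the frame of tray_long between -0.07 and 0.07 m and y of long_1 in the frame of tray_long between -0.014 and 0.014 m and z of long_1 in the frame of tray_long between 0.009 and 0.017 m and angle between the x axis of each of long_1, long_2 and the y axis of tray_long, either way round below 0.35 rad and x of long_2 in the frame of tray_long between -0.07 and 0.07 m and y of long_2 in the frame of tray_long between -0.014 and 0.014 m and z of long_2 in the frame of tray_long between 0.009 and 0.017 m); the robot touches nothing.
It fails at once if the jar, cup, ramekin, a cream cake or the server is shifted by more than 4 cm (distance of any of sugar_jar, cup, ramekin, cream_cake_1, cream_cake_2, server from where it was at the start of the episode above 0.04 m).
Of short_1, short_2, medium_1, medium_2, long_1, long_2 only 4 to 6 are there at a start; the rules pass over those that are not, and their reading is None.
At some moment in a run one of short_1, short_2, medium_1, medium_2, long_1, long_2 may be knocked a few centimetres aside while the robot is not near it.
It also fails if it takes over 210 s, if anything falls off the work surface, if the arm or the gripper's body presses on something with over 40 N, if the wrist force passes 120 N, or if a joint passes its speed limit or range.

### The arm

A 6-joint arm with a two-finger parallel gripper is mounted at the origin on the work surface. World frame = base frame: x ahead of the robot, y to its left, z up, the work surface at z = 0. Lengths are in mm, angles in rad, forces in N, time in s.
With the tool pointing down it reaches from about 225 to 875 mm from the base axis. Payload 3.4 kg.
Tool frame: the origin (TCP) lies midway between the tips of the shut fingers; the grasp point (between the pads) lies 19 mm behind it; z points along the fingers, y is the line along which they close (so a half turn about z gives the same grasp; the last joint's range is limited). The gripper opens to 85 mm and grips with 20 to 120 N. Pads are 22 mm wide; open, the fingers measure 114 mm over their backs; the gripper's body (76 mm by 85 mm) begins 54 mm behind the grasp point. The pads swing forward as they close: fully open they stand 13 mm farther back than shut.
Start: joints at [1.193, 0.276, 1.505, -0, 1.361, -0.121], TCP at [146.058, 556.174, 231.328] pointing down, gripper open.
Joint ranges: [-2.89, 2.89], [-0.75, 2.08], [0.22, 2.7], [-1.18, 4.32], [0.11, 2.71], [-2.7, 2.7]. Speed limits (rad/s): [2.57, 2.57, 3.14, 3.14, 3.14, 3.14].

### API

Orientations are given as a unit quaternion [w, x, y, z].
In Python, from rig import r, camera gives the robot as it stands. The module is installed in compiled form; this text tells all that it offers.
- The arm moves only by the tool apply_moves, never from a script. Its argument "deltas" is text: rows parted by semicolons, each of 7 numbers parted by spaces: the turn, a rotation vector about the tool's x, y, z in rad, then the shift along the tool's x, y, z in mm, then the finger opening in mm, from 0 to 85.4. A call has 1 to 5 rows; each row shifts and turns the commanded pose from where the row before left it, along the tool's axes as they then stand; what a row does not reach is not made up. A row lasts 1/12 s, in which the tool goes at most 41.7 mm and 7.16 degrees, less where a joint would pass 70% of its speed; a pose out of reach is approached as far as the arm can. A call with a gripper value outside its range is refused whole. The fingers move at their own pace and stop on an object; the grip force is fixed at half the most. Time passes only in rows, so rows that do not move let the fingers close. It gives the time, the measured TCP pose, the force, the opening and the grip force at its end, in the units of the state.
- r.observe(): the state, without advancing time (a new reading comes with each control period).
- camera(name): name is "side" or "top"; returns a dict with "img" (384x512x3 uint8, red, green, blue), "K" (3x3 intrinsics, pixels), "dist_coeffs" ([k1, k2, p1, p2, k3] as OpenCV has them; the pictures are not rectified), "R" (3x3) and "t" (3): a world point X has camera coordinates R X + t. Camera axes: x right, y down, z forward; pixel columns grow to the right and rows downward; lengths in mm; the calibration is good to about 2 mm. A picture is of the moment at which its call begins. There is no depth.
- r.hand_in(): hands the job in; it is judged then, once.
The state is a dict: "t": time; "joints": joint angles; "joint_velocities": joint speeds; "joint_efforts": joint torques, N m; "tcp_pos": TCP position; "tcp_rot": TCP orientation; "contact_force": force on the tool from outside, world axes, zero at the start; "wrist_torque": the same for the moment, N m; "opening": finger opening in mm; "grip_force": force on a finger pad.
Only numpy, scipy, OpenCV 4.12 (cv2) and the standard library are available. Lean on these libraries where they do the work, as an engineer would, in place of code of your own. Each camera call takes 0.05 s, during which the arm holds its last target. There are 200 camera calls.

## Working session

There is one attempt and no reset: what is moved stays moved. The work goes in short steps, Python scripts to look and compute and a tool call to move; the robot and the scene stay as the last step left them, time stands still between calls to the robot, and variables do not carry over. Pictures are saved under pics/ and viewed, at most 14 in all, crops included, and the job is handed in when it is done.

Besides the shell and the picture viewer there is one more tool, called after "Emit:" as name(argument=value, ...) on one line, values as JSON. apply_moves: Moves the arm, as the interface text tells. Its arguments: {"type":"object","properties":{"deltas":{"type":"string"}},"required":["deltas"]}

```bash
mkdir -p pics; cat > h.py <<'E'
import numpy as np, cv2
from rig import r, camera
def ray(c,uv):
    p=cv2.undistortPoints(np.array([[uv]],float),c['K'],c['dist_coeffs'])[0,0]
    d=c['R'].T@np.array([p[0],p[1],1.0]); o=-c['R'].T@c['t']; return o,d
def onz(c,uv,z):
    o,d=ray(c,uv); return o+d*(z-o[2])/d[2]
def onx(c,uv,x):
    o,d=ray(c,uv); return o+d*(x-o[0])/d[0]
def proj(c,X):
    return cv2.projectPoints(np.array([X],float),cv2.Rodrigues(c['R'])[0],c['t'],c['K'],c['dist_coeffs'])[0][0,0]
def cam(n):
    c=camera(n); 
    for k in('K','R','t','dist_coeffs'): c[k]=np.array(c[k],float)
    return c
def save(img,name,s=1):
    cv2.imwrite('pics/'+name,cv2.resize(img[:,:,::-1],None,fx=s,fy=s,interpolation=cv2.INTER_CUBIC))
E
python3 - <<'E'
from h import *
import pickle
d={}
for n in('top','side'):
    c=cam(n); d[n]=c; save(c['img'],n+'0.png',1.55)
    print(n,-c['R'].T@c['t'],c['R'][2],c['K'][0,0])
pickle.dump(d,open('c0.pkl','wb'))
print(r.observe())
E
```

```text
top [ 336.98059964   47.04938439 1424.72901016] [ 1.86894802e-01  8.35291675e-04 -9.82379578e-01] 376.68061821876995
side [-160.35660545 -701.37676679 1127.15805444] [ 0.50244719  0.52651414 -0.68580586] 480.51606631834284
{'t': 0.1, 'joints': array([ 1.19301368e+00,  2.76516267e-01,  1.50603897e+00, -4.94856971e-06,
        1.36067366e+00, -1.20976669e-01]), 'joint_velocities': array([-0.00080885, -0.00110423, -0.00293788,  0.00099181,  0.00114644,
        0.00024291]), 'joint_efforts': array([ 1.28094416e-03, -4.17700446e+01, -2.46404886e+01, -1.49204589e-04,
        5.97257880e-03,  2.85385266e-05]), 'tcp_pos': array([145.86175406, 555.69677154, 230.52210321]), 'tcp_rot': array([-1.99570188e-04,  1.28049884e-01,  9.91767391e-01, -7.93410871e-04]), 'contact_force': array([ 0.23003534,  0.402638  , -0.67854676]), 'wrist_torque': array([-0.03940606, -0.03041707,  0.04075974]), 'grip_force': 0.0, 'opening': 85.52229653295058}
```

View pics/top0.png

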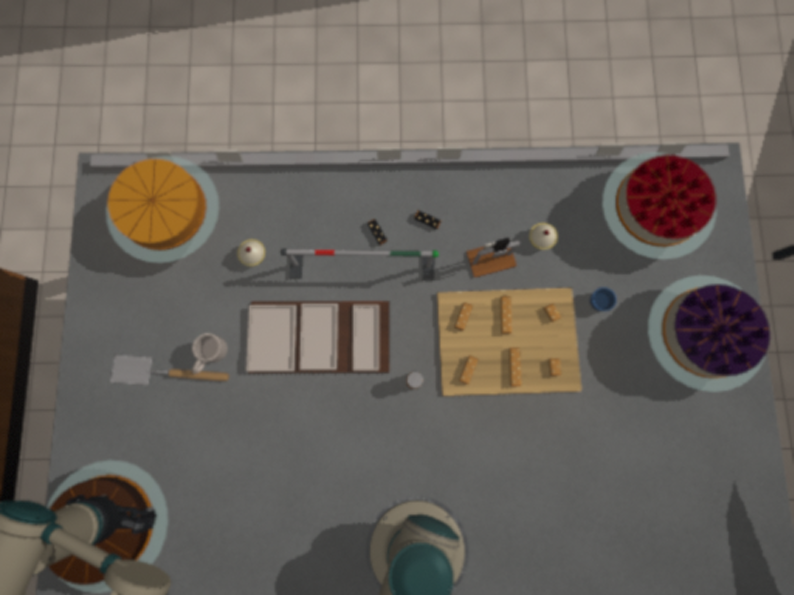

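View pics/side0.png

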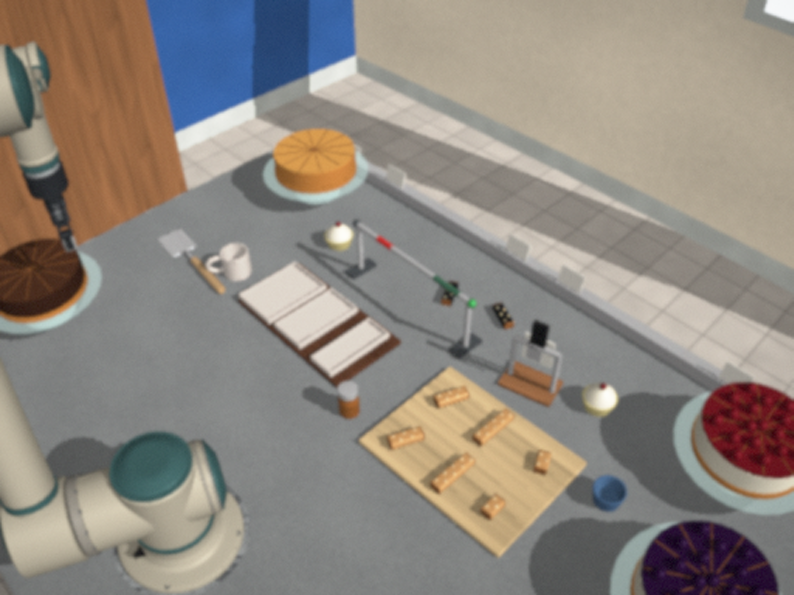

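The top view (at 1.55×) shows six biscotti on the plywood:
- **Short:** (551,313) and (553,367)
- **Medium:** (464,317) and (468,370)
- **Long:** (506,314) and (515,366)

The trays run long, medium, short at x≈272, 320 and 366. The rail spans (283–437,252) with its red band at 325, and the tag stand is at (490,255). The black look-alikes at (376,232) and (427,219) stay put.

```bash
cat > seg.py <<'E'
from h import *
def blobs(mask,amin=12):
    n,l,s,ce=cv2.connectedComponentsWithStats(mask.astype(np.uint8))
    return [(np.argwhere(l==i)[:,::-1].astype(float),s[i,4]) for i in range(1,n) if s[i,4]>=amin]
def rect(c,pts,z):
    P=np.array([onz(c,p,z)[:2] for p in pts],np.float32)
    (x,y),(w,h),a=cv2.minAreaRect(P)
    if h>w: w,h,a=h,w,a+90
    m=P.mean(0); return np.round([x,y,w,h,((a+90)%180)-90,m[0],m[1]],1)
def bis(c,thr=None,box=None):
    hsv=cv2.cvtColor(c['img'],cv2.COLOR_RGB2HSV).astype(int)
    lab=cv2.cvtColor(c['img'],cv2.COLOR_RGB2LAB).astype(int)
    return hsv,lab
E
python3 - <<'E'
from seg import *
import pickle
d=pickle.load(open('c0.pkl','rb'))
for n in('top','side'):
    c=d[n]; hsv,lab=bis(c)
    H,S,V=[hsv[:,:,i] for i in range(3)]
    print(n)
    red=((H<6)|(H>174))&(S>150); grn=(H>50)&(H<85)&(S>90)
    for nm,m in(('red',red),('green',grn)):
        for p,a in blobs(m,6):
            if a<200: print(nm,a,p.mean(0).round(1),p.min(0),p.max(0),onz(c,p.mean(0),130).round(1))
    if n=='top':
        for uv in((464,317),(506,309),(551,313),(485,330),(530,340),(272,338),(320,338),(340,338),(501,245),(515,372)):
            u,v=[int(round(k/1.55)) for k in uv]; print(uv,hsv[v,u],lab[v,u])
c=d['top']; save(c['img'][140:265,150:400],'crop1.png',3.2)
c=d['side']; save(c['img'][130:290,200:400],'crop2.png',3.5)
E
```

```text
top
red 30 [209.1 162.1] [204. 161.] [214. 163.] [670.2 200.8 130. ]
green 17 [261. 163.] [253. 163.] [269. 163.] [664.4  17.3 130. ]
green 13 [280.4 163.6] [279. 162.] [282. 165.] [661.1 -51.2 130. ]
(464, 317) [ 16 155 158] [131 140 163]
(506, 309) [ 16 155 156] [130 139 163]
(551, 313) [ 16 159 148] [121 140 162]
(485, 330) [ 18 116 161] [146 132 156]
(530, 340) [ 18 116 162] [146 133 156]
(272, 338) [ 14  34 165] [163 131 135]
(320, 338) [ 14  32 165] [164 130 135]
(340, 338) [ 10 104  76] [ 64 135 138]
(501, 245) [ 8 41 25] [ 19 130 130]
(515, 372) [ 17 143 162] [138 138 162]
side
red 19 [247.4 155.8] [244. 153.] [251. 158.] [667.2 203.3 130. ]
green 16 [291.2 185.8] [287. 183.] [294. 188.] [662.9   3.7 130. ]
green 19 [304.2 195.2] [302. 193.] [306. 197.] [660.2 -51.8 130. ]
```

View pics/crop1.png

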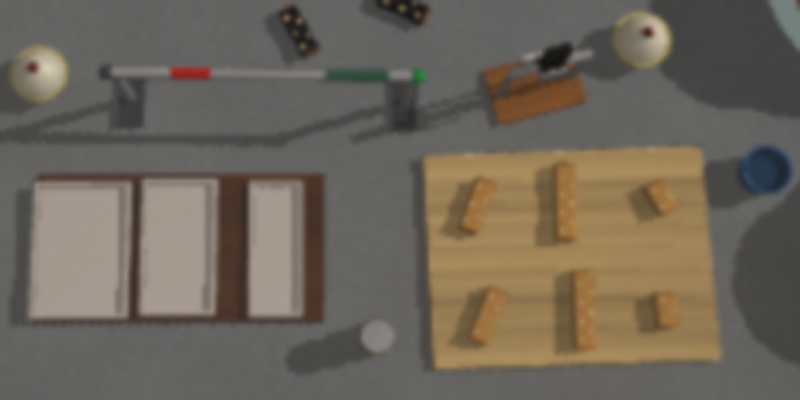

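View pics/crop2.png

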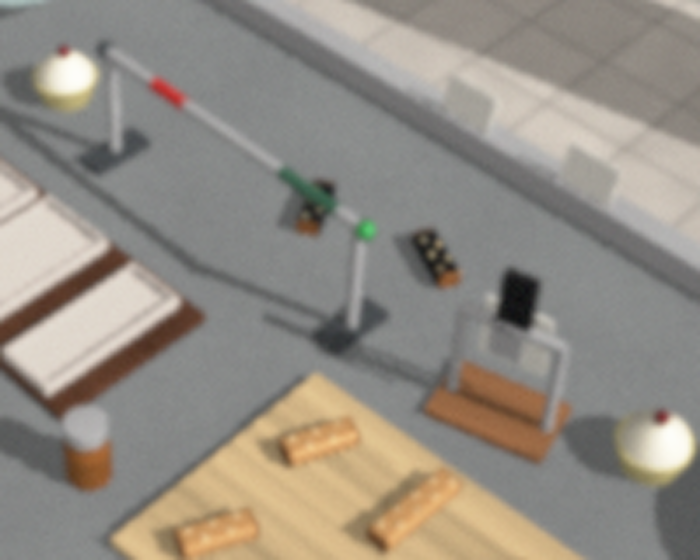

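The crops confirm it. The tag hangs on the yawed stand with its black tab at crop1 (556,56), and its white plate faces +x. The black look-alikes lie behind the rail, on the table and off the board. Next I'll measure everything.

```bash
python3 - <<'E'
from seg import *
import pickle
d=pickle.load(open('c0.pkl','rb'))
c=d['top']; hsv,lab=bis(c); H,S,V=[hsv[:,:,i] for i in range(3)]
m=(S>134)&(H>9)&(H<20)&(V>110); m[:185]=0; m[257:]=0; m[:,:284]=0; m[:,372:]=0
print('biscotti x y L W ang mx my')
for p,a in blobs(m): print(a,p.mean(0).round(1),rect(c,p,29))
w=(S<60)&(V>125); w[:190]=0;w[245:]=0;w[:,:155]=0;w[:,255:]=0
print('trays')
for p,a in blobs(w,100): print(a,rect(c,p,22))
bd=(S>95)&(H>12)&(H<24)&(V>110)
for p,a in blobs(bd,3000): print('board',a,rect(c,p,12))
k=(V<45); k[:150]=0;k[165:]=0;k[:,:310]=0;k[:,335:]=0
for p,a in blobs(k,4): print('tab top',a,p.mean(0).round(1),p.min(0),p.max(0),rect(c,p,165))
s=d['side'];hs,_=bis(s); k=(hs[:,:,2]<45); k[:195]=0;k[235:]=0;k[:,:335]=0;k[:,365:]=0
for p,a in blobs(k,4): print('tab side',a,p.mean(0).round(1),p.min(0),p.max(0))
b=(S>95)&(H<14)&(V>60); b[:155]=0;b[182:]=0;b[:,:295]=0;b[:,340:]=0
P=np.vstack([p for p,a in blobs(b,15)]); print('stand base',rect(c,P,12))
# railing line at z130: bright bar pixels per column
for uv in((182.5,162.5),(280.4,163.6)): print(onz(c,uv,130).round(1))
E
```

```text
biscotti x y L W ang mx my
139 [326.3 202.4] [ 534.8 -224.9   87.2   22.4   -2.8  535.1 -226.1]
97 [299.  203.5] [ 532.5 -123.6   64.    22.5  -22.4  532.1 -124.2]
60 [356.3 201.1] [ 538.3 -337.5   38.4   22.2   30.3  538.5 -337.7]
141 [332.  236.1] [ 410.6 -240.5   87.8   22.    -3.   410.3 -240.3]
105 [302.1 238.1] [ 403.8 -130.5   64.1   22.3  -23.9  404.  -130.8]
66 [357.8 236.2] [ 408.1 -334.5   40.6   21.1    5.6  408.6 -334.7]
trays
1254 [487.8 339.5 153.  112.6  -0.8 486.7 340.1]
967 [4.899e+02 2.257e+02 1.548e+02 8.620e+01 3.000e-01 4.897e+02 2.264e+02]
662 [484.5 113.9 153.4  56.5  -0.5 483.3 114. ]
board 5458 [ 472.7 -230.   328.7  247.2  -88.7  471.6 -230.3]
tab top 46 [322.8 157.5] [318. 154.] [327. 161.] [ 671.9 -195.8   37.6   17.   -45.8  671.8 -195.1]
tab side 106 [347.4 215.3] [343. 209.] [352. 222.]
stand base [ 677.2 -199.1  110.3   69.3  -75.6  666.8 -194.7]
[670. 295. 130.]
[661.2 -51.2 130. ]
```

```bash
cat > go.py <<'E'
import sys; from h import *
from scipy.spatial.transform import Rotation as Ro
# usage: go.py x y z theta ; theta = heading of tool y from world x (rad). Turn first, then shift in turned frame
def main():
    s=r.observe(); q=s['tcp_rot']; R=Ro.from_quat(np.r_[q[1:],q[0]]).as_matrix()
    th=np.arctan2(R[1,1],R[0,1]); p=s['tcp_pos']
    print('t %.1f pos'%s['t'],p.round(1),'th %.3f tilt %.3f,%.3f'%(th,R[0,2],R[1,2]),'open %.1f grip %.1f'%(s['opening'],s['grip_force']),'F',s['contact_force'].round(1))
    a=sys.argv[1:]
    seq=[float(v) for v in a]; i=0
    while i+4<=len(seq):
        x,y,z,t=seq[i:i+4]; i+=4
        dt=t-th; D=np.array([x,y,z])-p
        b=np.array([D[0]*-np.sin(t)+D[1]*np.cos(t),D[0]*np.cos(t)+D[1]*np.sin(t),-D[2]])
        n=int(np.ceil(np.linalg.norm(b)/36)) or 1; m=int(np.ceil(abs(dt)/0.11)) or 1
        print('to',[x,y,z,t],'| turn %.3f = %d x %.3f'%(-dt,m,-dt/m),'| shift',b.round(1),'= %d x'%n,(b/n).round(1))
        p=np.array([x,y,z]); th=t
main()
E
python3 go.py 677 -199 230 0.25 677 -199 132 0.25
```

```text
t 0.1 pos [145.9 555.7 230.5] th 1.314 tilt -0.001,-0.002 open 85.5 grip 0.0 F [ 0.2  0.4 -0.7]
to [677.0, -199.0, 230.0, 0.25] | turn 1.064 = 10 x 0.106 | shift [-8.626e+02  3.279e+02  5.000e-01] = 26 x [-33.2  12.6   0. ]
to [677.0, -199.0, 132.0, 0.25] | turn -0.000 = 1 x -0.000 | shift [ 0.  0. 98.] = 3 x [ 0.   0.  32.7]
```

Emit:
apply_moves(deltas="0 0 0.1064 0 0 0 85; 0 0 0.1064 0 0 0 85; 0 0 0.1064 0 0 0 85; 0 0 0.1064 0 0 0 85; 0 0 0.1064 0 0 0 85")

```text
t: 0.52
tcp_pos: [145.9, 555.8, 230.8]
tcp_rot: [-0.0, 0.387, 0.922, -0.001]
contact_force: [0.7, 0.8, 0.0]
opening: 84.9
grip_force: 0.0
```

Emit:
apply_moves(deltas="0 0 0.1064 0 0 0 85; 0 0 0.1064 0 0 0 85; 0 0 0.1064 0 0 0 85; 0 0 0.1064 0 0 0 85; 0 0 0.1064 0 0 0 85")

```text
t: 0.93
tcp_pos: [145.9, 555.9, 230.8]
tcp_rot: [0.0, 0.616, 0.788, -0.001]
contact_force: [0.8, 0.1, -0.2]
opening: 85.4
grip_force: 0.0
```

Emit:
apply_moves(deltas="0 0 0 -33.2 12.6 0 85; 0 0 0 -33.2 12.6 0 85; 0 0 0 -33.2 12.6 0 85; 0 0 0 -33.2 12.6 0 85; 0 0 0 -33.2 12.6 0 85")

```text
t: 1.35
tcp_pos: [248.5, 409.3, 230.9]
tcp_rot: [0.0, 0.613, 0.79, -0.0]
contact_force: [1.2, -0.7, 1.0]
opening: 84.9
grip_force: 0.0
```

Emit:
apply_moves(deltas="0 0 0 -33.2 12.6 0 85; 0 0 0 -33.2 12.6 0 85; 0 0 0 -33.2 12.6 0 85; 0 0 0 -33.2 12.6 0 85; 0 0 0 -33.2 12.6 0 85")

```text
t: 1.77
tcp_pos: [350.6, 264.0, 231.1]
tcp_rot: [-0.0, 0.613, 0.79, -0.0]
contact_force: [0.2, 0.4, -0.1]
opening: 85.1
grip_force: 0.0
```

Emit:
apply_moves(deltas="0 0 0 -33.2 12.6 0 85; 0 0 0 -33.2 12.6 0 85; 0 0 0 -33.2 12.6 0 85; 0 0 0 -33.2 12.6 0 85; 0 0 0 -33.2 12.6 0 85")

```text
t: 2.18
tcp_pos: [452.8, 118.8, 231.1]
tcp_rot: [-0.0, 0.614, 0.79, -0.0]
contact_force: [0.4, 0.5, 0.2]
opening: 84.6
grip_force: 0.0
```

Emit:
apply_moves(deltas="0 0 0 -33.2 12.6 0 85; 0 0 0 -33.2 12.6 0 85; 0 0 0 -33.2 12.6 0 85; 0 0 0 -33.2 12.6 0 85; 0 0 0 -33.2 12.6 0 85")

```text
t: 2.6
tcp_pos: [554.9, -26.5, 230.9]
tcp_rot: [-0.0, 0.614, 0.79, -0.0]
contact_force: [-0.1, 0.4, 0.4]
opening: 84.8
grip_force: 0.0
```

Emit:
apply_moves(deltas="0 0 0 -33.2 12.6 0 60; 0 0 0 -33.2 12.6 0 60; 0 0 0 -33.2 12.6 0 60; 0 0 0 0 0 0 60; 0 0 0 0 0 0 60")

```text
t: 3.02
tcp_pos: [616.1, -113.6, 229.9]
tcp_rot: [-0.001, 0.614, 0.789, -0.0]
contact_force: [-0.8, 0.0, 0.0]
opening: 60.0
grip_force: 0.0
```

```bash
python3 go.py 677 -199 230 0.25 677 -199 132 0.25
```

```text
t 3.0 pos [ 616.1 -113.6  229.9] th 0.247 tilt -0.002,0.001 open 60.0 grip 0.0 F [-0.8  0.   0. ]
to [677.0, -199.0, 230.0, 0.25] | turn -0.003 = 1 x -0.003 | shift [-97.9  37.8  -0.1] = 3 x [-32.6  12.6  -0. ]
to [677.0, -199.0, 132.0, 0.25] | turn -0.000 = 1 x -0.000 | shift [ 0.  0. 98.] = 3 x [ 0.   0.  32.7]
```

Emit:
apply_moves(deltas="0 0 0 -32.6 12.6 0 60; 0 0 0 -32.6 12.6 0 60; 0 0 0 -32.6 12.6 0 60; 0 0 0 0 0 0 60; 0 0 0 0 0 0 60")

```text
t: 3.43
tcp_pos: [676.3, -197.3, 230.1]
tcp_rot: [-0.001, 0.614, 0.79, -0.0]
contact_force: [-0.9, 0.1, -0.2]
opening: 59.8
grip_force: 0.0
```

Emit:
apply_moves(deltas="0 0 0 0 0 20 60; 0 0 0 0 0 20 60; 0 0 0 0 0 20 60; 0 0 0 0 0 20 60; 0 0 0 0 0 10 60")

```text
t: 3.85
tcp_pos: [674.0, -194.3, 139.0]
tcp_rot: [-0.003, 0.613, 0.79, -0.0]
contact_force: [0.6, 1.4, 0.1]
opening: 60.2
grip_force: 0.0
```

```bash
python3 go.py 677 -199 132 0.25; python3 - <<'E'
from h import *
c=cam('side'); save(c['img'][170:280,290:420],'tag1.png',5)
E
```

```text
t 3.9 pos [ 674.  -194.3  139. ] th 0.252 tilt -0.005,0.003 open 60.2 grip 0.0 F [0.6 1.4 0.1]
to [677.0, -199.0, 132.0, 0.25] | turn 0.002 = 1 x 0.002 | shift [-5.3  1.8  7. ] = 1 x [-5.3  1.8  7. ]
```

View pics/tag1.png

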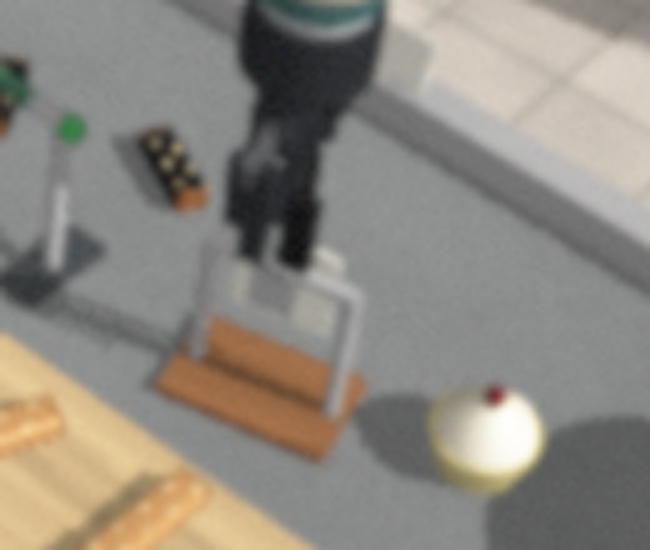

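The fingers straddle the black tab at about (270,230). I'll apply the correction and close.

Emit:
apply_moves(deltas="0 0 0 -3 1 3.5 60; 0 0 0 -2 1 3.5 60; 0 0 0 0 0 0 60; 0 0 0 0 0 0 60; 0 0 0 0 0 0 60")

```text
t: 4.32
tcp_pos: [680.3, -201.9, 135.3]
tcp_rot: [0.001, 0.613, 0.79, 0.0]
contact_force: [0.5, -0.8, -0.0]
opening: 59.9
grip_force: 0.0
```

Emit:
apply_moves(deltas="0 0 0 0 0 0 40; 0 0 0 0 0 0 30; 0 0 0 0 0 0 20; 0 0 0 0 0 0 10; 0 0 0 0 0 0 5")

```text
t: 4.73
tcp_pos: [679.7, -201.8, 134.4]
tcp_rot: [0.0, 0.613, 0.79, -0.0]
contact_force: [-0.3, 1.1, 0.4]
opening: 10.9
grip_force: 58.9
```

Emit:
apply_moves(deltas="0 0 0 0 0 0 5; 0 0 0 0 0 0 5; 0 0 0 0 0 0 5; 0 0 0 0 0 0 5; 0 0 0 0 0 0 5")

```text
t: 5.15
tcp_pos: [679.7, -201.8, 134.4]
tcp_rot: [0.0, 0.613, 0.79, -0.0]
contact_force: [-0.1, -0.1, 2.8]
opening: 11.2
grip_force: 59.0
```

```bash
python3 go.py 677 -199 225 0.25 663.5 17 225 -0.026 663.5 17 153 -0.026
```

```text
t 5.2 pos [ 679.7 -201.8  134.4] th 0.250 tilt -0.000,-0.000 open 11.2 grip 59.0 F [-0.1 -0.1  2.8]
to [677.0, -199.0, 225.0, 0.25] | turn -0.000 = 1 x -0.000 | shift [  3.4  -1.9 -90.6] = 3 x [  1.1  -0.6 -30.2]
to [663.5, 17.0, 225.0, -0.026] | turn 0.276 = 3 x 0.092 | shift [215.6 -19.1  -0. ] = 7 x [30.8 -2.7 -0. ]
to [663.5, 17.0, 153.0, -0.026] | turn -0.000 = 1 x -0.000 | shift [ 0.  0. 72.] = 2 x [ 0.  0. 36.]
```

Emit:
apply_moves(deltas="0 0 0 0 0 -20 5; 0 0 0 0 0 -25 5; 0 0 0 0 0 -25 5; 0 0 0 0 0 -25 5; 0 0 0 0 0 0 5")

```text
t: 5.57
tcp_pos: [682.4, -202.5, 234.9]
tcp_rot: [0.005, 0.613, 0.79, 0.002]
contact_force: [0.1, 0.1, -0.2]
opening: 11.6
grip_force: 58.9
```

Emit:
apply_moves(deltas="0 0 0.092 0 0 0 5; 0 0 0.092 0 0 0 5; 0 0 0.092 0 0 0 5; 0 0 0 0 0 0 5; 0 0 0 0 0 0 5")

```text
t: 5.98
tcp_pos: [679.4, -201.5, 227.8]
tcp_rot: [-0.001, 0.715, 0.699, -0.0]
contact_force: [-0.2, 0.1, -1.8]
opening: 11.2
grip_force: 58.7
```

```bash
python3 go.py 663.5 17 229 -0.026; python3 - <<'E'
from h import *
c=cam('side'); save(c['img'][150:260,270:420],'tag2.png',5)
E
```

```text
t 6.0 pos [ 679.4 -201.5  227.8] th -0.024 tilt -0.002,0.001 open 11.2 grip 58.7 F [-0.2  0.1 -1.8]
to [663.5, 17.0, 229.0, -0.026] | turn 0.002 = 1 x 0.002 | shift [218.  -21.6  -1.2] = 7 x [31.1 -3.1 -0.2]
```

View pics/tag2.png

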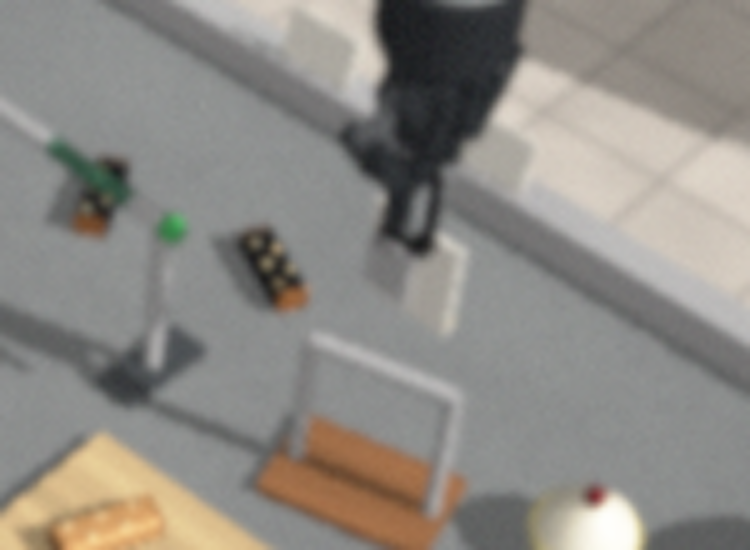

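The tag hangs level in the grip, with its white plate between about (380,195) and (467,245) in the crop. I'll check how far it is off-centre from the plate's edges.

```bash
python3 - <<'E'
from h import *
import pickle
c=pickle.load(open('c0.pkl','rb'))['side']
for uv in((467,245),(380,195),(453,335),(370,250),(375,262),(407,300)):
    p=(uv[0]/5+270,uv[1]/5+150); print(uv,onx(c,p,690).round(1),onx(c,p,667).round(1))
E
```

```text
(467, 245) [ 690.  -233.8  219.6] [ 667.  -246.4  244.2]
(380, 195) [ 690.  -174.1  217.1] [ 667.  -188.3  241.7]
(453, 335) [ 690.  -236.4  150.8] [ 667.  -249.   177.2]
(370, 250) [ 690.  -173.4  173.9] [ 667.  -187.7  199.7]
(375, 262) [ 690.  -178.   167.5] [ 667.  -192.2  193.5]
(407, 300) [ 690.  -203.1  154.8] [ 667.  -216.6  181.1]
```

Emit:
apply_moves(deltas="0 0 0 0 0 -12 5; 0 0 0 31.1 -3.1 0 5; 0 0 0 31.1 -3.1 0 5; 0 0 0 31.1 -3.1 0 5; 0 0 0 31.1 -3.1 0 5")

```text
t: 6.45
tcp_pos: [670.3, -76.0, 240.8]
tcp_rot: [-0.0, 0.716, 0.698, 0.0]
contact_force: [1.2, 0.8, -1.6]
opening: 11.3
grip_force: 58.7
```

Emit:
apply_moves(deltas="0 0 0 31.1 -3.1 0 5; 0 0 0 31.1 -3.1 0 5; 0 0 0 31.1 -3.1 0 5; 0 0 0 0 0 0 5; 0 0 0 0 0 0 5")

```text
t: 6.87
tcp_pos: [663.4, 18.3, 241.0]
tcp_rot: [-0.0, 0.715, 0.699, -0.0]
contact_force: [-0.4, -1.2, -1.9]
opening: 11.4
grip_force: 58.7
```

Emit:
apply_moves(deltas="0 0 0 0 0 0 5; 0 0 0 0 0 0 5; 0 0 0 0 0 0 5")

```text
t: 7.12
tcp_pos: [663.9, 15.1, 241.1]
tcp_rot: [0.0, 0.717, 0.697, -0.0]
contact_force: [0.2, -0.6, -0.5]
opening: 11.2
grip_force: 58.7
```

```bash
python3 go.py 663.5 17 220 -0.026 663.5 17 154.4 -0.026;  python3 - <<'E'
from h import *
c=cam('side'); save(c['img'][110:230,220:370],'tag3.png',5)
E
```

```text
t 7.1 pos [663.9  15.1 241.1] th -0.027 tilt -0.000,-0.000 open 11.2 grip 58.7 F [ 0.2 -0.6 -0.5]
to [663.5, 17.0, 220.0, -0.026] | turn -0.001 = 1 x -0.001 | shift [ 1.9 -0.4 21.1] = 1 x [ 1.9 -0.4 21.1]
to [663.5, 17.0, 154.4, -0.026] | turn -0.000 = 1 x -0.000 | shift [ 0.   0.  65.6] = 2 x [ 0.   0.  32.8]
```

View pics/tag3.png

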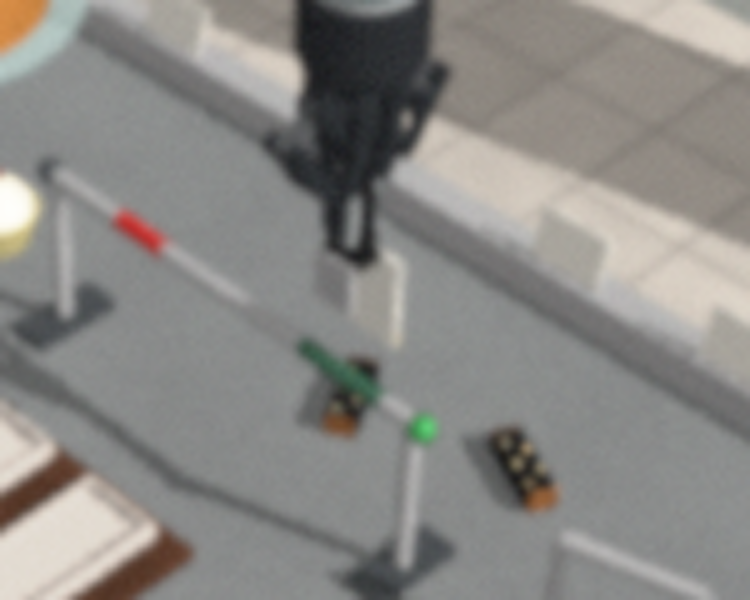

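The tag is above the rail just behind the green section (302–378,345–390). I'll lower it gently and watch the force.

Emit:
apply_moves(deltas="0 0 0 2 0 15 5; 0 0 0 0 0 15 5; 0 0 0 0 0 10 5; 0 0 0 0 0 5 5; 0 0 0 0 0 0 5")

```text
t: 7.58
tcp_pos: [663.0, 17.9, 194.7]
tcp_rot: [-0.001, 0.716, 0.698, -0.001]
contact_force: [-0.2, -0.0, -1.4]
opening: 11.2
grip_force: 58.8
```

Emit:
apply_moves(deltas="0 0 0 0 0 5 5; 0 0 0 0 0 5 5; 0 0 0 0 0 5 5; 0 0 0 0 0 5 5; 0 0 0 0 0 0 5")

```text
t: 8.0
tcp_pos: [663.1, 18.5, 175.1]
tcp_rot: [-0.001, 0.716, 0.698, -0.001]
contact_force: [-0.5, -0.7, -1.2]
opening: 11.3
grip_force: 58.8
```

```bash
python3 go.py 663.5 17 156 -0.026;  python3 - <<'E'
from h import *
c=cam('side'); save(c['img'][130:210,240:340],'tag4.png',6)
E
```

```text
t 8.0 pos [663.1  18.5 175.1] th -0.026 tilt -0.002,0.000 open 11.3 grip 58.8 F [-0.5 -0.7 -1.2]
to [663.5, 17.0, 156.0, -0.026] | turn 0.000 = 1 x 0.000 | shift [-1.5  0.4 19.1] = 1 x [-1.5  0.4 19.1]
```

View pics/tag4.png

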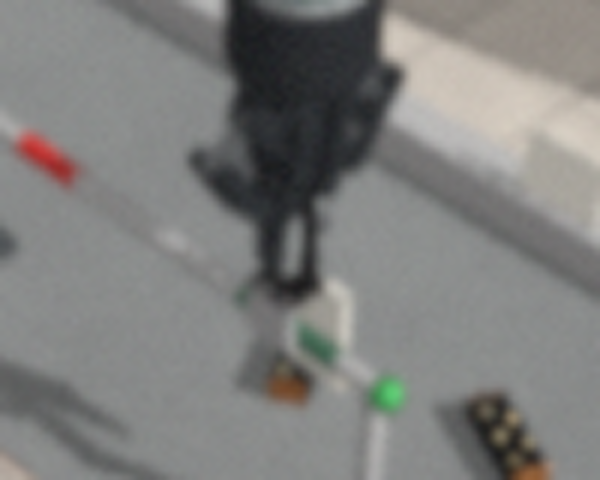

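The green bar passes in front of the white plate and behind the steel plate, so the tag is straddling it. I'll lower further.

Emit:
apply_moves(deltas="0 0 0 0 0 4 5; 0 0 0 0 0 4 5; 0 0 0 0 0 4 5; 0 0 0 0 0 0 5; 0 0 0 0 0 0 5")

```text
t: 8.47
tcp_pos: [663.5, 18.5, 163.8]
tcp_rot: [-0.0, 0.716, 0.698, -0.0]
contact_force: [0.4, 1.7, -1.8]
opening: 11.1
grip_force: 58.8
```

Emit:
apply_moves(deltas="0 0 0 0 0 3 5; 0 0 0 0 0 3 5; 0 0 0 0 0 1 5; 0 0 0 0 0 0 5; 0 0 0 0 0 0 5")

```text
t: 8.88
tcp_pos: [663.7, 18.4, 157.2]
tcp_rot: [-0.0, 0.716, 0.698, -0.0]
contact_force: [-0.1, -0.6, -2.1]
opening: 11.2
grip_force: 58.8
```

Emit:
apply_moves(deltas="0 0 0 0 0 0 5; 0 0 0 0 0 0 5; 0 0 0 0 0 0 5")

```text
t: 9.13
tcp_pos: [663.9, 18.4, 157.5]
tcp_rot: [0.0, 0.716, 0.698, 0.0]
contact_force: [-0.3, -0.8, -2.0]
opening: 11.5
grip_force: 58.8
```

```bash
python3 go.py 668.5 203 155.5 -0.026
```

```text
t 9.1 pos [663.9  18.4 157.5] th -0.026 tilt 0.000,0.000 open 11.5 grip 58.8 F [-0.3 -0.8 -2. ]
to [668.5, 203.0, 155.5, -0.026] | turn -0.000 = 1 x -0.000 | shift [184.6  -0.2   2. ] = 6 x [30.8 -0.   0.3]
```

Emit:
apply_moves(deltas="0 0 0 0 0 1.5 5; 0 0 0 8 0 0 5; 0 0 0 12 0 0 5; 0 0 0 12 0 0 5; 0 0 0 12 0 0 5")

```text
t: 9.55
tcp_pos: [664.9, 64.2, 155.8]
tcp_rot: [-0.0, 0.716, 0.698, 0.0]
contact_force: [0.1, -1.1, -2.6]
opening: 11.5
grip_force: 58.8
```

Emit:
apply_moves(deltas="0 0 0 12 0 0 5; 0 0 0 12 0 0 5; 0 0 0 12 0 0 5; 0 0 0 12 0 0 5; 0 0 0 12 0 0 5")

```text
t: 9.97
tcp_pos: [666.4, 123.9, 155.8]
tcp_rot: [-0.0, 0.716, 0.698, 0.0]
contact_force: [0.1, -0.4, -2.1]
opening: 11.1
grip_force: 58.8
```

Emit:
apply_moves(deltas="0 0 0 12 0 0 5; 0 0 0 12 0 0 5; 0 0 0 12 0 0 5; 0 0 0 12 0 0 5; 0 0 0 12 0 0 5")

```text
t: 10.38
tcp_pos: [668.1, 183.6, 155.8]
tcp_rot: [-0.0, 0.716, 0.698, 0.0]
contact_force: [0.6, 0.8, -1.2]
opening: 11.2
grip_force: 58.8
```

Emit:
apply_moves(deltas="0 0 0 12 0 0 5; 0 0 0 10 0 0 5; 0 0 0 0 0 0 5; 0 0 0 0 0 0 5; 0 0 0 0 0 0 5")

```text
t: 10.8
tcp_pos: [668.6, 204.0, 155.7]
tcp_rot: [0.0, 0.716, 0.698, -0.0]
contact_force: [0.1, 1.1, -1.8]
opening: 11.2
grip_force: 58.8
```

```bash
python3 go.py 668.5 204 154.4 -0.026;  python3 - <<'E'
from h import *
c=cam('side'); save(c['img'][110:190,210:310],'tag5.png',6)
c=cam('top'); save(c['img'][140:190,170:290],'tag6.png',5)
E
```

```text
t 10.8 pos [668.6 204.  155.7] th -0.026 tilt -0.000,-0.001 open 11.2 grip 58.8 F [ 0.1  1.1 -1.8]
to [668.5, 204.0, 154.4, -0.026] | turn 0.000 = 1 x 0.000 | shift [ 0.  -0.1  1.3] = 1 x [ 0.  -0.1  1.3]
```

View pics/tag5.png

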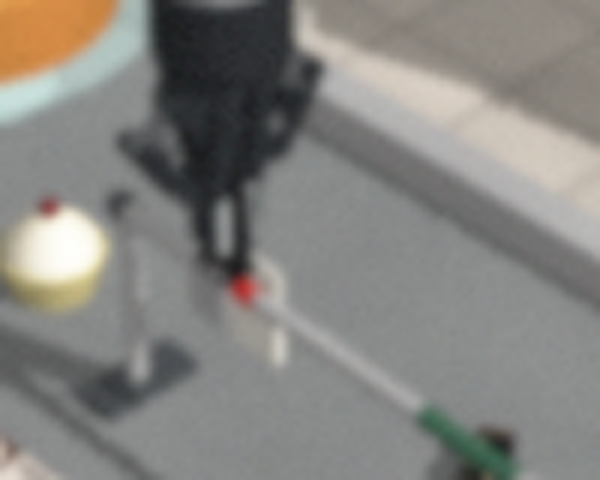

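The red band is at crop (245,290), partly hidden by the steel plate. With parallax, a visible length of about 20 mm is what a centred tag would show. I'll check against the plate edge numerically.

```bash
python3 - <<'E'
from h import *
import pickle
d=pickle.load(open('c0.pkl','rb')); c=d['side']
for uv in((287,365),(283,282)): print('plate right edge',onx(c,(uv[0]/6+210,uv[1]/6+110),681).round(1))
for n in('top','side'):
    c0=d[n]; c1=cam(n); h0=cv2.cvtColor(c0['img'],cv2.COLOR_RGB2HSV).astype(int);h1=cv2.cvtColor(c1['img'],cv2.COLOR_RGB2HSV).astype(int)
    for h in(h0,h1):
        m=((h[:,:,0]<8)|(h[:,:,0]>172))&(h[:,:,1]>110)
        b=(slice(150,170),slice(198,222)) if n=='top' else (slice(148,165),slice(236,258))
        q=np.argwhere(m[b])
        if len(q):
            q=q[:,::-1]+[b[1].start,b[0].start]; i=q[:,0].argmin();j=q[:,0].argmax()
            print(n,len(q),onz(c0,q[i]+[-.5,0],130)[1].round(1),onz(c0,q[j]+[.5,0],130)[1].round(1))
E
```

```text
plate right edge [681.  168.7  77.8]
plate right edge [681.  171.3 135.7]
top 49 224.3 178.3
top 2 192.5 188.9
side 34 221.6 189.4
side 11 200.1 193.1
```

The tag centre is at about 200.5 and the band centre at about 201.5, so it is well centred. I'll release and go to the first biscotto, the far long one.

Emit:
apply_moves(deltas="0 0 0 0 0 1 5; 0 0 0 0 0 0 8; 0 0 0 0 0 0 14; 0 0 0 0 0 0 25; 0 0 0 0 0 0 40")

```text
t: 11.42
tcp_pos: [668.9, 204.4, 155.3]
tcp_rot: [0.0, 0.716, 0.698, 0.0]
contact_force: [0.8, 0.3, -0.4]
opening: 36.0
grip_force: 0.0
```

Emit:
apply_moves(deltas="0 0 0 0 0 0 40; 0 0 0 0 0 0 40; 0 0 0 0 0 -10 40; 0 0 0 0 0 -20 40; 0 0 0 0 0 -30 40")

```text
t: 11.83
tcp_pos: [667.0, 204.1, 213.1]
tcp_rot: [-0.002, 0.716, 0.698, -0.003]
contact_force: [-0.1, 0.6, -0.6]
opening: 40.1
grip_force: 0.0
```

Emit:
apply_moves(deltas="0 0 0 0 0 -30 40; 0 0 0 0 0 -10 40; 0 0 0 0 0 0 40; 0 0 0 0 0 0 40; 0 0 0 0 0 0 40")

```text
t: 12.25
tcp_pos: [667.7, 204.2, 253.0]
tcp_rot: [-0.001, 0.716, 0.698, -0.001]
contact_force: [-0.2, 0.1, -1.2]
opening: 40.0
grip_force: 0.0
```

```bash
python3 go.py; python3 - <<'E'
from seg import *
import pickle
d={n:cam(n) for n in('top','side')}; pickle.dump(d,open('c1.pkl','wb'))
c=d['top']; s=d['side']; save(s['img'][110:270,210:410],'all1.png',4)
hsv,_=bis(c); H,S,V=[hsv[:,:,i] for i in range(3)]
m=(S>134)&(H>9)&(H<20)&(V>110); m[:185]=0; m[257:]=0; m[:,:284]=0; m[:,372:]=0
for p,a in blobs(m): print(a,rect(c,p,29))
# tray edges: brightness profile along row through the short tray
row=V[205:235,150:256].mean(0)
for u in range(222,254): print(u,round(row[u-150]),onz(c,(u,220),22)[1].round(1),end=' | ')
print(); 
for u in range(152,225): print(u,round(row[u-150]),end=' ')
E
```

```text
t 12.2 pos [667.7 204.2 253. ] th -0.026 tilt -0.003,-0.001 open 40.0 grip 0.0 F [-0.2  0.1 -1.2]
138 [ 534.8 -224.9   87.1   22.4   -2.8  534.8 -226. ]
98 [ 532.4 -123.9   64.1   22.7  -23.4  532.1 -124.3]
61 [ 538.3 -337.5   38.4   22.2   30.3  538.2 -337.7]
143 [ 410.6 -240.5   87.8   22.    -3.   410.9 -240.3]
107 [ 403.5 -130.4   64.6   22.3  -23.9  403.7 -130.7]
67 [ 407.6 -335.2   40.4   21.8   -3.8  408.7 -334.8]
222 133 163.9 | 223 125 160.2 | 224 115 156.5 | 225 101 152.7 | 226 90 149.0 | 227 107 145.3 | 228 146 141.6 | 229 159 137.8 | 230 164 134.1 | 231 166 130.4 | 232 166 126.7 | 233 166 122.9 | 234 166 119.2 | 235 166 115.5 | 236 166 111.8 | 237 166 108.0 | 238 166 104.3 | 239 166 100.6 | 240 158 96.9 | 241 134 93.1 | 242 126 89.4 | 243 133 85.7 | 244 119 82.0 | 245 90 78.2 | 246 76 74.5 | 247 75 70.8 | 248 75 67.1 | 249 75 63.3 | 250 77 59.6 | 251 87 55.9 | 252 98 52.2 | 253 102 48.4 | 
152 99 153 96 154 89 155 78 156 75 157 76 158 82 159 107 160 138 161 152 162 159 163 163 164 163 165 163 166 164 167 164 168 164 169 164 170 163 171 161 172 158 173 154 174 151 175 149 176 148 177 142 178 118 179 94 180 85 181 85 182 87 183 90 184 93 185 95 186 97 187 99 188 102 189 105 190 110 191 114 192 116 193 118 194 120 195 122 196 123 197 125 198 127 199 129 200 130 201 132 202 133 203 134 204 136 205 137 206 138 207 139 208 140 209 141 210 142 211 143 212 144 213 144 214 144 215 144 216 143 217 143 218 142 219 141 220 140 221 137 222 133 223 125 224 115
```

View pics/all1.png

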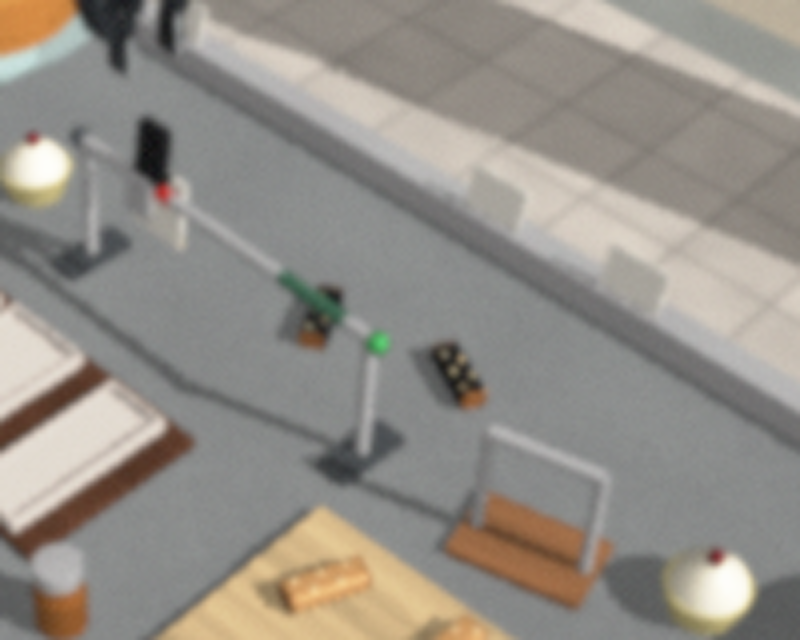

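The tag hangs upright on the red band, alone. Next is long biscotto A at (535,−225).

```bash
python3 go.py 535 -225.5 120 -1.62 535 -225.5 14 -1.62
```

```text
t 12.3 pos [667.6 204.2 252.5] th -0.026 tilt -0.004,-0.001 open 40.0 grip 0.0 F [ 1.3 -0.3  0.3]
to [535.0, -225.5, 120.0, -1.62] | turn 1.594 = 15 x 0.106 | shift [-111.3  435.7  132.5] = 14 x [-8.  31.1  9.5]
to [535.0, -225.5, 14.0, -1.62] | turn -0.000 = 1 x -0.000 | shift [  0.  -0. 106.] = 3 x [ 0.  -0.  35.3]
```

Emit:
apply_moves(deltas="0 0 0.1063 0 0 0 50; 0 0 0.1063 0 0 0 50; 0 0 0.1063 0 0 0 50; 0 0 0.1063 0 0 0 50; 0 0 0.1063 0 0 0 50")

```text
t: 12.77
tcp_pos: [668.0, 204.2, 252.9]
tcp_rot: [-0.001, 0.876, 0.483, -0.002]
contact_force: [0.4, 0.2, 0.2]
opening: 50.0
grip_force: 0.0
```

Emit:
apply_moves(deltas="0 0 0.1063 0 0 0 50; 0 0 0.1063 0 0 0 50; 0 0 0.1063 0 0 0 50; 0 0 0.1063 0 0 0 50; 0 0 0.1063 0 0 0 50")

```text
t: 13.18
tcp_pos: [668.0, 204.2, 252.9]
tcp_rot: [-0.0, 0.972, 0.236, -0.002]
contact_force: [-0.0, 0.0, 0.5]
opening: 49.9
grip_force: 0.0
```

Emit:
apply_moves(deltas="0 0 0.1063 0 0 0 50; 0 0 0.1063 0 0 0 50; 0 0 0.1063 0 0 0 50; 0 0 0.1063 0 0 0 50; 0 0 0.1063 0 0 0 50")

```text
t: 13.6
tcp_pos: [668.0, 204.3, 252.9]
tcp_rot: [0.0, 1.0, -0.027, -0.002]
contact_force: [-0.4, -0.3, -0.3]
opening: 50.2
grip_force: 0.0
```

Emit:
apply_moves(deltas="0 0 0 -8 31.1 9.5 50; 0 0 0 -8 31.1 9.5 50; 0 0 0 -8 31.1 9.5 50; 0 0 0 -8 31.1 9.5 50; 0 0 0 -8 31.1 9.5 50")

```text
t: 14.02
tcp_pos: [619.5, 49.9, 205.3]
tcp_rot: [-0.0, 1.0, -0.025, -0.001]
contact_force: [0.2, 0.4, 0.5]
opening: 49.8
grip_force: 0.0
```

Emit:
apply_moves(deltas="0 0 0 -8 31.1 9.5 50; 0 0 0 -8 31.1 9.5 50; 0 0 0 -8 31.1 9.5 50; 0 0 0 -8 31.1 9.5 50; 0 0 0 -8 31.1 9.5 50")

```text
t: 14.43
tcp_pos: [571.7, -103.4, 158.0]
tcp_rot: [-0.0, 1.0, -0.025, -0.001]
contact_force: [0.0, 0.0, 0.2]
opening: 49.7
grip_force: 0.0
```

Emit:
apply_moves(deltas="0 0 0 -8 31.1 9.5 50; 0 0 0 -8 31.1 9.5 50; 0 0 0 -8 31.1 9.5 50; 0 0 0 -8 31.1 9.5 50; 0 0 0 0 0 0 50")

```text
t: 14.85
tcp_pos: [531.8, -229.3, 118.6]
tcp_rot: [0.0, 1.0, -0.027, -0.003]
contact_force: [-0.4, 0.1, -0.4]
opening: 49.9
grip_force: 0.0
```

Emit:
apply_moves(deltas="0 0 0 0 0 20 50; 0 0 0 0 0 20 50; 0 0 0 0 0 20 50; 0 0 0 0 0 0 50; 0 0 0 0 0 0 50")

```text
t: 15.27
tcp_pos: [534.0, -223.8, 60.3]
tcp_rot: [-0.001, 1.0, -0.025, -0.002]
contact_force: [-0.3, -0.6, 0.4]
opening: 50.2
grip_force: 0.0
```

Emit:
apply_moves(deltas="0 0 0 0 0 0 50; 0 0 0 0 0 0 50; 0 0 0 0 0 0 50")

```text
t: 15.52
tcp_pos: [536.0, -225.1, 63.0]
tcp_rot: [0.001, 1.0, -0.025, 0.001]
contact_force: [-0.3, -1.0, 0.1]
opening: 50.1
grip_force: 0.0
```

```bash
python3 go.py 535 -225.5 14 -1.62
```

```text
t 15.5 pos [ 536.  -225.1   63. ] th -1.620 tilt 0.002,-0.001 open 50.1 grip 0.0 F [-0.3 -1.   0.1]
to [535.0, -225.5, 14.0, -1.62] | turn -0.000 = 1 x -0.000 | shift [-1.   0.4 49. ] = 2 x [-0.5  0.2 24.5]
```

Emit:
apply_moves(deltas="0 0 0 -1 0 12 50; 0 0 0 0 0 12 50; 0 0 0 0 0 8 50; 0 0 0 0 0 6 50; 0 0 0 0 0 0 50")

```text
t: 15.93
tcp_pos: [533.6, -224.5, 23.0]
tcp_rot: [-0.0, 1.0, -0.025, -0.001]
contact_force: [-0.3, 0.7, -0.4]
opening: 49.8
grip_force: 0.0
```

Emit:
apply_moves(deltas="0 0 0 0 0 4 50; 0 0 0 0 0 3 50; 0 0 0 0 0 2 50; 0 0 0 0 0 0 50; 0 0 0 0 0 0 50")

```text
t: 16.35
tcp_pos: [534.2, -224.9, 14.8]
tcp_rot: [-0.0, 1.0, -0.025, 0.0]
contact_force: [-0.3, -0.4, -0.0]
opening: 50.1
grip_force: 0.0
```

Emit:
apply_moves(deltas="0 0 0 0 0 0 40; 0 0 0 0 0 0 30; 0 0 0 0 0 0 24; 0 0 0 0 0 0 18; 0 0 0 0 0 0 15")

```text
t: 16.77
tcp_pos: [534.4, -225.0, 15.3]
tcp_rot: [0.0, 1.0, -0.025, 0.0]
contact_force: [-0.3, 0.2, 3.8]
opening: 22.3
grip_force: 60.1
```

Emit:
apply_moves(deltas="0 0 0 0 0 0 15; 0 0 0 0 0 0 15; 0 0 0 0 0 0 15; 0 0 0 0 0 -10 15; 0 0 0 0 0 -20 15")

```text
t: 17.18
tcp_pos: [532.0, -223.6, 42.9]
tcp_rot: [-0.002, 1.0, -0.025, -0.003]
contact_force: [0.1, 0.0, -1.0]
opening: 22.7
grip_force: 59.6
```

Emit:
apply_moves(deltas="0 0 0 0 0 -20 15; 0 0 0 0 0 -30 15; 0 0 0 0 0 -20 15; 0 0 0 0 0 0 15; 0 0 0 0 0 0 15")

```text
t: 17.6
tcp_pos: [534.7, -225.1, 116.0]
tcp_rot: [0.001, 1.0, -0.025, 0.001]
contact_force: [-0.2, -0.2, -1.3]
opening: 22.3
grip_force: 59.7
```

```bash
python3 go.py 521 339.5 120 0 521 339.5 18 0;  python3 - <<'E'
from h import *
c=cam('side'); save(c['img'][180:320,240:420],'pick1.png',4)
E
```

```text
t 17.6 pos [ 534.7 -225.1  116. ] th -1.620 tilt 0.002,-0.001 open 22.3 grip 59.7 F [-0.2 -0.2 -1.3]
to [521.0, 339.5, 120.0, 0.0] | turn -1.620 = 15 x -0.108 | shift [564.6 -13.7  -4. ] = 16 x [35.3 -0.9 -0.2]
to [521.0, 339.5, 18.0, 0.0] | turn -0.000 = 1 x -0.000 | shift [  0.   0. 102.] = 3 x [ 0.  0. 34.]
```

View pics/pick1.png

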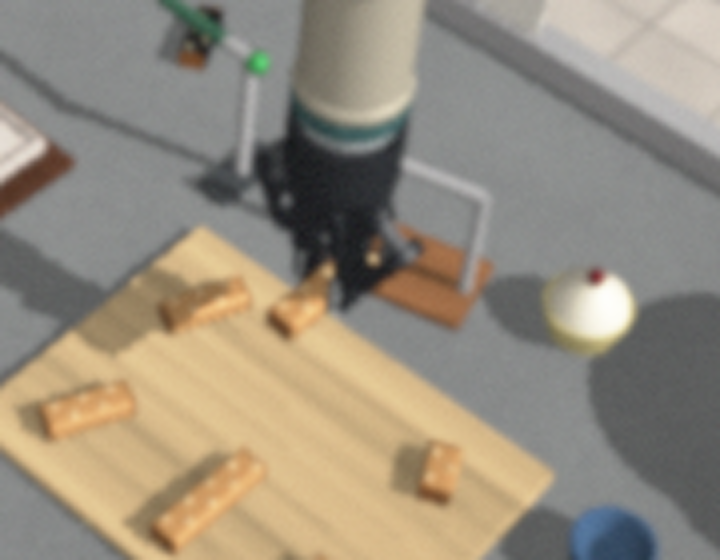

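Long A is held level at about (300,300). Carrying it to the long tray.

Emit:
apply_moves(deltas="0 0 -0.108 0 0 0 15; 0 0 -0.108 0 0 0 15; 0 0 -0.108 0 0 0 15; 0 0 -0.108 0 0 0 15; 0 0 -0.108 0 0 0 15")

```text
t: 18.07
tcp_pos: [532.8, -224.1, 112.7]
tcp_rot: [-0.002, 0.969, 0.245, -0.001]
contact_force: [-0.1, -0.4, -0.3]
opening: 22.6
grip_force: 59.6
```

Emit:
apply_moves(deltas="0 0 -0.108 0 0 0 15; 0 0 -0.108 0 0 0 15; 0 0 -0.108 0 0 0 15; 0 0 -0.108 0 0 0 15; 0 0 -0.108 0 0 0 15")

```text
t: 18.48
tcp_pos: [532.8, -224.1, 112.7]
tcp_rot: [-0.002, 0.869, 0.495, -0.001]
contact_force: [0.3, -0.3, -0.3]
opening: 22.1
grip_force: 59.6
```

Emit:
apply_moves(deltas="0 0 -0.108 0 0 0 15; 0 0 -0.108 0 0 0 15; 0 0 -0.108 0 0 0 15; 0 0 -0.108 0 0 0 15; 0 0 -0.108 0 0 0 15")

```text
t: 18.9
tcp_pos: [532.8, -224.1, 112.7]
tcp_rot: [-0.002, 0.705, 0.709, -0.001]
contact_force: [0.1, -0.1, -0.2]
opening: 22.6
grip_force: 59.6
```

Emit:
apply_moves(deltas="0 0 0 35.3 -0.9 0 15; 0 0 0 35.3 -0.9 0 15; 0 0 0 35.3 -0.9 0 15; 0 0 0 35.3 -0.9 0 15; 0 0 0 35.3 -0.9 0 15")

```text
t: 19.32
tcp_pos: [527.9, -46.6, 112.9]
tcp_rot: [-0.002, 0.708, 0.707, -0.001]
contact_force: [0.8, 0.0, -1.6]
opening: 22.4
grip_force: 59.6
```

Emit:
apply_moves(deltas="0 0 0 35.3 -0.9 0 15; 0 0 0 35.3 -0.9 0 15; 0 0 0 35.3 -0.9 0 15; 0 0 0 35.3 -0.9 0 15; 0 0 0 35.3 -0.9 0 15")

```text
t: 19.73
tcp_pos: [523.5, 129.7, 113.0]
tcp_rot: [-0.001, 0.707, 0.707, -0.002]
contact_force: [0.4, 0.6, -0.4]
opening: 22.4
grip_force: 59.6
```

Emit:
apply_moves(deltas="0 0 0 35.3 -0.9 0 15; 0 0 0 35.3 -0.9 0 15; 0 0 0 35.3 -0.9 0 15; 0 0 0 35.3 -0.9 0 15; 0 0 0 35.3 -0.9 0 15")

```text
t: 20.15
tcp_pos: [519.2, 305.9, 112.7]
tcp_rot: [-0.001, 0.707, 0.707, -0.002]
contact_force: [0.7, 0.7, -0.9]
opening: 22.6
grip_force: 59.6
```

Emit:
apply_moves(deltas="0 0 0 35.3 0 0 15; 0 0 0 0 0 0 15; 0 0 0 0 0 0 15; 0 0 0 0 0 0 15; 0 0 0 0 0 0 15")

```text
t: 20.57
tcp_pos: [520.2, 338.5, 113.7]
tcp_rot: [-0.0, 0.708, 0.707, -0.001]
contact_force: [-0.8, -0.7, -0.6]
opening: 22.3
grip_force: 59.6
```

Emit:
apply_moves(deltas="0 0 0 0 0 20 15; 0 0 0 0 0 20 15; 0 0 0 0 0 20 15; 0 0 0 0 0 0 15; 0 0 0 0 0 0 15")

```text
t: 20.98
tcp_pos: [520.3, 338.2, 53.9]
tcp_rot: [-0.0, 0.708, 0.706, -0.002]
contact_force: [0.4, 0.6, -0.7]
opening: 22.1
grip_force: 59.6
```

Emit:
apply_moves(deltas="0 0 0 0 0 0 15; 0 0 0 0 0 0 15; 0 0 0 0 0 0 15")

```text
t: 21.23
tcp_pos: [521.9, 340.1, 56.3]
tcp_rot: [0.0, 0.707, 0.707, 0.001]
contact_force: [0.1, -0.2, -0.3]
opening: 22.3
grip_force: 59.6
```

```bash
python3 go.py 521 339.5 18.5 0
```

```text
t 21.2 pos [521.9 340.1  56.3] th -0.001 tilt 0.002,0.001 open 22.3 grip 59.6 F [ 0.1 -0.2 -0.3]
to [521.0, 339.5, 18.5, 0.0] | turn -0.001 = 1 x -0.001 | shift [-0.6 -0.9 37.8] = 2 x [-0.3 -0.4 18.9]
```

Emit:
apply_moves(deltas="0 0 0 0 0 10 15; 0 0 0 0 0 9 15; 0 0 0 0 0 6 15; 0 0 0 0 0 4 15; 0 0 0 0 0 2 15")

```text
t: 21.65
tcp_pos: [520.1, 339.6, 22.4]
tcp_rot: [-0.0, 0.707, 0.707, -0.001]
contact_force: [-0.6, 0.3, -0.4]
opening: 21.9
grip_force: 59.6
```

Emit:
apply_moves(deltas="0 0 0 0 0 2 15; 0 0 0 0 0 1 15; 0 0 0 0 0 1 15; 0 0 0 0 0 0 15; 0 0 0 0 0 0 15")

```text
t: 22.07
tcp_pos: [521.0, 340.0, 20.0]
tcp_rot: [0.0, 0.707, 0.707, 0.0]
contact_force: [-0.2, -0.6, 0.2]
opening: 22.7
grip_force: 59.6
```

Emit:
apply_moves(deltas="0 0 0 0 0 0 15; 0 0 0 0 0 0 15; 0 0 0 0 0 0 15")

```text
t: 22.32
tcp_pos: [521.0, 340.0, 20.0]
tcp_rot: [0.0, 0.707, 0.707, 0.0]
contact_force: [-0.2, 0.4, -0.1]
opening: 22.4
grip_force: 59.6
```

Emit:
apply_moves(deltas="0 0 0 0 0 1 15; 0 0 0 0 0 1 15; 0 0 0 0 0 0.3 15; 0 0 0 0 0 0 15; 0 0 0 0 0 0 20")

```text
t: 22.73
tcp_pos: [520.9, 339.9, 17.5]
tcp_rot: [-0.0, 0.707, 0.707, -0.0]
contact_force: [0.1, -0.5, -0.9]
opening: 22.6
grip_force: 59.7
```

Emit:
apply_moves(deltas="0 0 0 0 0 0 24; 0 0 0 0 0 0 30; 0 0 0 0 0 0 40; 0 0 0 0 0 0 40; 0 0 0 0 0 0 40")

```text
t: 23.15
tcp_pos: [521.0, 340.0, 17.6]
tcp_rot: [0.0, 0.707, 0.707, 0.0]
contact_force: [0.7, -0.1, -0.2]
opening: 39.9
grip_force: 0.0
```

Emit:
apply_moves(deltas="0 0 0 0 0 -10 40; 0 0 0 0 0 -20 40; 0 0 0 0 0 -30 40; 0 0 0 0 0 -30 40; 0 0 0 0 0 -10 40")

```text
t: 23.57
tcp_pos: [523.4, 341.3, 122.9]
tcp_rot: [0.001, 0.707, 0.707, 0.004]
contact_force: [0.8, 0.8, 0.9]
opening: 40.2
grip_force: 0.0
```

```bash
cat > look.py <<'E'
from seg import *
c=cam('top'); hsv,_=bis(c); H,S,V=[hsv[:,:,i] for i in range(3)]
m=(S>134)&(H>9)&(H<20)&(V>110); m[:185]=0; m[257:]=0; m[:,:284]=0; m[:,372:]=0
print('board'); 
for p,a in blobs(m,20): print(a,rect(c,p,29))
m=(S>85)&(H>9)&(H<22)&(V>100); m[:190]=0; m[245:]=0; m[:,:157]=0; m[:,250:]=0
print('trays')
for p,a in blobs(m,20): print(a,p.mean(0).round(1),rect(c,p,31))
E
python3 look.py; python3 go.py 410.6 -240.4 120 -1.62 
```

```text
board
97 [ 532.2 -123.5   64.8   22.5  -22.4  531.5 -124.1]
60 [ 538.3 -337.5   38.4   22.2   30.3  538.4 -337.6]
139 [ 410.5 -240.5   87.6   21.9   -3.   409.7 -240.2]
105 [ 403.8 -130.5   64.1   22.3  -23.9  403.9 -130.6]
64 [ 408.1 -334.5   39.8   21.1    5.6  408.6 -334.8]
trays
110 [179.2 207.9] [521.2 323.2  60.   22.5  89.2 521.4 322.5]
t 23.6 pos [523.7 341.4 123.3] th -0.000 tilt 0.009,0.005 open 39.9 grip 0.0 F [0.3 1.4 1.2]
to [410.6, -240.4, 120.0, -1.62] | turn 1.620 = 15 x 0.108 | shift [-84.4 586.7   3.3] = 17 x [-5.  34.5  0.2]
```

Emit:
apply_moves(deltas="0 0 0.108 0 0 0 50; 0 0 0.108 0 0 0 50; 0 0 0.108 0 0 0 50; 0 0 0.108 0 0 0 50; 0 0 0.108 0 0 0 50")

```text
t: 24.03
tcp_pos: [520.2, 339.6, 116.5]
tcp_rot: [-0.0, 0.872, 0.49, -0.001]
contact_force: [-0.1, 0.3, -0.2]
opening: 50.0
grip_force: 0.0
```

Emit:
apply_moves(deltas="0 0 0.108 0 0 0 50; 0 0 0.108 0 0 0 50; 0 0 0.108 0 0 0 50; 0 0 0.108 0 0 0 50; 0 0 0.108 0 0 0 50")

```text
t: 24.45
tcp_pos: [520.2, 339.6, 116.4]
tcp_rot: [0.0, 0.971, 0.24, -0.001]
contact_force: [-0.3, 0.3, -0.6]
opening: 49.9
grip_force: 0.0
```

Emit:
apply_moves(deltas="0 0 0.108 0 0 0 50; 0 0 0.108 0 0 0 50; 0 0 0.108 0 0 0 50; 0 0 0.108 0 0 0 50; 0 0 0.108 0 0 0 50")

```text
t: 24.87
tcp_pos: [520.2, 339.6, 116.4]
tcp_rot: [0.0, 1.0, -0.028, -0.001]
contact_force: [0.2, -0.6, 0.6]
opening: 49.8
grip_force: 0.0
```

Emit:
apply_moves(deltas="0 0 0 -4.8 34.4 0 50; 0 0 0 -4.8 34.4 0 50; 0 0 0 -4.8 34.4 0 50; 0 0 0 -4.8 34.4 0 50; 0 0 0 -4.8 34.4 0 50")

```text
t: 25.28
tcp_pos: [487.0, 167.9, 116.5]
tcp_rot: [0.0, 1.0, -0.024, -0.001]
contact_force: [-0.5, 0.3, -0.3]
opening: 49.7
grip_force: 0.0
```

Emit:
apply_moves(deltas="0 0 0 -4.8 34.4 0 50; 0 0 0 -4.8 34.4 0 50; 0 0 0 -4.8 34.4 0 50; 0 0 0 -4.8 34.4 0 50; 0 0 0 -4.8 34.4 0 50")

```text
t: 25.7
tcp_pos: [454.5, -2.6, 116.8]
tcp_rot: [-0.0, 1.0, -0.025, -0.001]
contact_force: [1.5, -0.6, -0.8]
opening: 50.0
grip_force: 0.0
```

Emit:
apply_moves(deltas="0 0 0 -4.8 34.4 0 50; 0 0 0 -4.8 34.4 0 50; 0 0 0 -4.8 34.4 0 50; 0 0 0 -4.8 34.4 0 50; 0 0 0 -4.8 34.4 0 50")

```text
t: 26.12
tcp_pos: [422.1, -173.0, 116.8]
tcp_rot: [-0.0, 1.0, -0.025, -0.001]
contact_force: [0.7, 0.7, -0.8]
opening: 50.5
grip_force: 0.0
```

Emit:
apply_moves(deltas="0 0 0 -4.8 34.4 0 50; 0 0 0 -4.8 34.4 0 50; 0 0 0 0 0 15 50; 0 0 0 0 0 20 50; 0 0 0 0 0 20 50")

```text
t: 26.53
tcp_pos: [409.8, -240.9, 61.6]
tcp_rot: [0.0, 1.0, -0.026, 0.0]
contact_force: [-0.0, 0.6, -0.7]
opening: 50.0
grip_force: 0.0
```

Emit:
apply_moves(deltas="0 0 0 0 0 0 50; 0 0 0 0 0 0 50; 0 0 0 0 0 0 50; 0 0 0 0 0 0 50; 0 0 0 0 0 0 50")

```text
t: 26.95
tcp_pos: [411.1, -240.4, 63.5]
tcp_rot: [0.001, 1.0, -0.025, 0.001]
contact_force: [-0.4, 0.5, 1.2]
opening: 49.8
grip_force: 0.0
```

```bash
python3 go.py 410.6 -240.4 15 -1.62 
```

```text
t 26.9 pos [ 411.1 -240.4   63.5] th -1.620 tilt 0.002,-0.001 open 49.8 grip 0.0 F [-0.4  0.5  1.2]
to [410.6, -240.4, 15.0, -1.62] | turn -0.000 = 1 x -0.000 | shift [-0.5  0.  48.5] = 2 x [-0.3  0.  24.3]
```

Emit:
apply_moves(deltas="0 0 0 0 0 12 50; 0 0 0 0 0 12 50; 0 0 0 0 0 8 50; 0 0 0 0 0 6 50; 0 0 0 0 0 0 50")

```text
t: 27.37
tcp_pos: [409.9, -239.6, 23.8]
tcp_rot: [-0.001, 1.0, -0.025, -0.001]
contact_force: [0.1, 0.2, 0.5]
opening: 49.9
grip_force: 0.0
```

Emit:
apply_moves(deltas="0 0 0 0 0 4 50; 0 0 0 0 0 3 50; 0 0 0 0 0 2 50; 0 0 0 0 0 0 50; 0 0 0 0 0 0 50")

```text
t: 27.78
tcp_pos: [410.4, -240.1, 15.5]
tcp_rot: [-0.0, 1.0, -0.025, 0.0]
contact_force: [-0.1, -0.0, 0.6]
opening: 50.3
grip_force: 0.0
```

Emit:
apply_moves(deltas="0 0 0 0 0 0 40; 0 0 0 0 0 0 30; 0 0 0 0 0 0 24; 0 0 0 0 0 0 18; 0 0 0 0 0 0 15")

```text
t: 28.2
tcp_pos: [410.6, -240.3, 15.9]
tcp_rot: [0.0, 1.0, -0.025, 0.0]
contact_force: [-0.5, -0.4, 3.5]
opening: 22.6
grip_force: 59.2
```

Emit:
apply_moves(deltas="0 0 0 0 0 0 15; 0 0 0 0 0 0 15; 0 0 0 0 0 0 15; 0 0 0 0 0 -10 15; 0 0 0 0 0 -20 15")

```text
t: 28.62
tcp_pos: [408.6, -238.7, 43.9]
tcp_rot: [-0.002, 1.0, -0.025, -0.002]
contact_force: [0.2, -0.6, -0.1]
opening: 22.2
grip_force: 58.7
```

Emit:
apply_moves(deltas="0 0 0 0 0 -20 15; 0 0 0 0 0 -30 15; 0 0 0 0 0 -20 15; 0 0 0 0 0 0 15; 0 0 0 0 0 0 15")

```text
t: 29.03
tcp_pos: [410.8, -240.4, 116.1]
tcp_rot: [0.001, 1.0, -0.025, 0.001]
contact_force: [-0.0, 0.4, -1.0]
opening: 22.5
grip_force: 58.7
```

```bash
python3 go.py 455 340 115 0
```

```text
t 29.0 pos [ 410.8 -240.4  116.1] th -1.621 tilt 0.002,-0.001 open 22.5 grip 58.7 F [-0.   0.4 -1. ]
to [455.0, 340.0, 115.0, 0.0] | turn -1.621 = 15 x -0.108 | shift [580.4  44.2   1.1] = 17 x [34.1  2.6  0.1]
```

Emit:
apply_moves(deltas="0 0 -0.108 0 0 0 15; 0 0 -0.108 0 0 0 15; 0 0 -0.108 0 0 0 15; 0 0 -0.108 0 0 0 15; 0 0 -0.108 0 0 0 15")

```text
t: 29.45
tcp_pos: [409.1, -239.1, 113.4]
tcp_rot: [-0.002, 0.969, 0.245, -0.001]
contact_force: [-0.9, -0.2, -0.4]
opening: 22.3
grip_force: 58.6
```

Emit:
apply_moves(deltas="0 0 -0.108 0 0 0 15; 0 0 -0.108 0 0 0 15; 0 0 -0.108 0 0 0 15; 0 0 -0.108 0 0 0 15; 0 0 -0.108 0 0 0 15")

```text
t: 29.87
tcp_pos: [409.1, -239.1, 113.4]
tcp_rot: [-0.002, 0.869, 0.495, -0.001]
contact_force: [0.1, -0.3, -0.1]
opening: 22.6
grip_force: 58.6
```

Emit:
apply_moves(deltas="0 0 -0.108 0 0 0 15; 0 0 -0.108 0 0 0 15; 0 0 -0.108 0 0 0 15; 0 0 -0.108 0 0 0 15; 0 0 -0.108 0 0 0 15")

```text
t: 30.28
tcp_pos: [409.2, -239.1, 113.4]
tcp_rot: [-0.002, 0.705, 0.709, -0.0]
contact_force: [0.6, 0.5, -0.5]
opening: 22.5
grip_force: 58.6
```

Emit:
apply_moves(deltas="0 0 0 34.1 2.6 0 15; 0 0 0 34.1 2.6 0 15; 0 0 0 34.1 2.6 0 15; 0 0 0 34.1 2.6 0 15; 0 0 0 34.1 2.6 0 15")

```text
t: 30.7
tcp_pos: [421.8, -67.7, 113.6]
tcp_rot: [-0.002, 0.708, 0.707, -0.001]
contact_force: [0.1, 0.5, -0.6]
opening: 22.3
grip_force: 58.7
```

Emit:
apply_moves(deltas="0 0 0 34.1 2.6 0 15; 0 0 0 34.1 2.6 0 15; 0 0 0 34.1 2.6 0 15; 0 0 0 34.1 2.6 0 15; 0 0 0 34.1 2.6 0 15")

```text
t: 31.12
tcp_pos: [434.9, 102.5, 113.7]
tcp_rot: [-0.001, 0.707, 0.707, -0.001]
contact_force: [0.1, 0.4, -1.0]
opening: 22.2
grip_force: 58.7
```

Emit:
apply_moves(deltas="0 0 0 34.1 2.6 0 15; 0 0 0 34.1 2.6 0 15; 0 0 0 34.1 2.6 0 15; 0 0 0 34.1 2.6 0 15; 0 0 0 34.1 2.6 0 15")

```text
t: 31.53
tcp_pos: [448.0, 272.6, 113.4]
tcp_rot: [-0.001, 0.707, 0.707, -0.002]
contact_force: [0.9, -1.1, 0.6]
opening: 22.7
grip_force: 58.7
```

Emit:
apply_moves(deltas="0 0 0 34.1 2.6 0 15; 0 0 0 34.1 2.6 0 15; 0 0 0 0 0 20 15; 0 0 0 0 0 20 15; 0 0 0 0 0 20 15")

```text
t: 31.95
tcp_pos: [453.4, 339.8, 52.7]
tcp_rot: [-0.0, 0.707, 0.708, -0.002]
contact_force: [0.5, -0.2, -0.5]
opening: 22.5
grip_force: 58.7
```

Emit:
apply_moves(deltas="0 0 0 0 0 0 15; 0 0 0 0 0 0 15; 0 0 0 0 0 0 15; 0 0 0 0 0 0 15; 0 0 0 0 0 0 15")

```text
t: 32.37
tcp_pos: [455.6, 339.8, 56.6]
tcp_rot: [0.0, 0.707, 0.707, 0.001]
contact_force: [0.0, -0.6, 0.4]
opening: 22.2
grip_force: 58.7
```

```bash
python3 go.py 455 340 18.2 0
```

```text
t 32.4 pos [455.6 339.8  56.6] th -0.001 tilt 0.002,0.001 open 22.2 grip 58.7 F [ 0.  -0.6  0.4]
to [455.0, 340.0, 18.2, 0.0] | turn -0.001 = 1 x -0.001 | shift [ 0.2 -0.6 38.4] = 2 x [ 0.1 -0.3 19.2]
```

Emit:
apply_moves(deltas="0 0 0 0 0 10 15; 0 0 0 0 0 9 15; 0 0 0 0 0 6 15; 0 0 0 0 0 4 15; 0 0 0 0 0 2 15")

```text
t: 32.78
tcp_pos: [454.2, 339.2, 23.3]
tcp_rot: [-0.0, 0.707, 0.707, -0.001]
contact_force: [0.3, 0.2, -0.7]
opening: 22.8
grip_force: 58.7
```

Emit:
apply_moves(deltas="0 0 0 0 0 2 15; 0 0 0 0 0 2 15; 0 0 0 0 0 2 15; 0 0 0 0 0 0 15; 0 0 0 0 0 0 15")

```text
t: 33.2
tcp_pos: [454.9, 339.6, 18.5]
tcp_rot: [-0.0, 0.707, 0.707, 0.0]
contact_force: [-0.1, 0.0, 0.1]
opening: 22.7
grip_force: 58.7
```

Emit:
apply_moves(deltas="0 0 0 0 0 0 20; 0 0 0 0 0 0 24; 0 0 0 0 0 0 30; 0 0 0 0 0 0 40; 0 0 0 0 0 0 40")

```text
t: 33.62
tcp_pos: [454.9, 339.7, 18.7]
tcp_rot: [0.0, 0.707, 0.707, 0.0]
contact_force: [0.7, -0.2, -0.5]
opening: 40.1
grip_force: 0.0
```

Emit:
apply_moves(deltas="0 0 0 0 0 -10 40; 0 0 0 0 0 -20 40; 0 0 0 0 0 -30 40; 0 0 0 0 0 -30 40; 0 0 0 0 0 -10 40")

```text
t: 34.03
tcp_pos: [457.2, 341.0, 123.6]
tcp_rot: [0.001, 0.707, 0.707, 0.004]
contact_force: [0.7, 0.6, 0.2]
opening: 39.8
grip_force: 0.0
```

Emit:
apply_moves(deltas="0 0 0 0 0 0 40; 0 0 0 0 0 0 40; 0 0 0 0 0 0 40; 0 0 0 0 0 0 40; 0 0 0 0 0 0 40")

```text
t: 34.45
tcp_pos: [454.0, 339.0, 116.9]
tcp_rot: [-0.0, 0.707, 0.707, -0.002]
contact_force: [-0.1, -0.4, -0.1]
opening: 40.1
grip_force: 0.0
```

```bash
python3 look.py; python3 go.py 532.2 -124 118 1.17 
```

```text
board
98 [ 532.2 -123.5   64.8   22.5  -22.4  531.4 -124.1]
62 [ 538.5 -337.8   38.1   22.8   27.4  538.4 -337.8]
106 [ 403.5 -130.4   64.6   22.3  -23.9  403.5 -130.6]
67 [ 408.3 -334.7   40.7   21.7    7.6  408.8 -334.5]
trays
122 [178.4 208. ] [521.3 326.9  67.4  22.5  89.2 521.2 325.6]
114 [178.4 225.9] [454.5 325.   66.3  22.1  89.1 455.  323.9]
t 34.5 pos [454.1 339.2 117.1] th -0.001 tilt -0.002,-0.001 open 40.0 grip 0.0 F [ 0.5 -0.2  0.6]
to [532.2, -124.0, 118.0, 1.17] | turn -1.171 = 11 x -0.106 | shift [-252.6 -396.    -0.9] = 14 x [-18.  -28.3  -0.1]
```

Emit:
apply_moves(deltas="0 0 -0.1065 0 0 0 50; 0 0 -0.1065 0 0 0 50; 0 0 -0.1065 0 0 0 50; 0 0 -0.1065 0 0 0 50; 0 0 -0.1065 0 0 0 50")

```text
t: 34.92
tcp_pos: [454.5, 339.4, 117.6]
tcp_rot: [-0.0, 0.494, 0.869, -0.001]
contact_force: [0.1, 0.4, -0.5]
opening: 50.2
grip_force: 0.0
```

Emit:
apply_moves(deltas="0 0 -0.1065 0 0 0 50; 0 0 -0.1065 0 0 0 50; 0 0 -0.1065 0 0 0 50; 0 0 -0.1065 0 0 0 50; 0 0 -0.1065 0 0 0 50")

```text
t: 35.33
tcp_pos: [454.5, 339.4, 117.7]
tcp_rot: [-0.001, 0.248, 0.969, -0.001]
contact_force: [-0.7, -0.4, 0.5]
opening: 49.7
grip_force: 0.0
```

Emit:
apply_moves(deltas="0 0 -0.1065 0 0 0 50; 0 0 0 -18 -28.3 0 50; 0 0 0 -18 -28.3 0 50; 0 0 0 -18 -28.3 0 50; 0 0 0 -18 -28.3 0 50")

```text
t: 35.75
tcp_pos: [476.7, 206.1, 117.7]
tcp_rot: [-0.001, 0.198, 0.98, -0.0]
contact_force: [-0.1, -0.6, 1.1]
opening: 50.0
grip_force: 0.0
```

Emit:
apply_moves(deltas="0 0 0 -18 -28.3 0 50; 0 0 0 -18 -28.3 0 50; 0 0 0 -18 -28.3 0 50; 0 0 0 -18 -28.3 0 50; 0 0 0 -18 -28.3 0 50")

```text
t: 36.17
tcp_pos: [504.6, 40.3, 117.9]
tcp_rot: [-0.001, 0.199, 0.98, -0.0]
contact_force: [-0.2, 0.3, 0.0]
opening: 49.9
grip_force: 0.0
```

Emit:
apply_moves(deltas="0 0 0 -18 -28.3 0 50; 0 0 0 -18 -28.3 0 50; 0 0 0 -18 -28.3 0 50; 0 0 0 -18 -28.3 0 50; 0 0 0 -18 -28.3 0 50")

```text
t: 36.58
tcp_pos: [532.4, -125.0, 117.8]
tcp_rot: [-0.001, 0.199, 0.98, 0.0]
contact_force: [0.6, 0.6, -0.8]
opening: 50.3
grip_force: 0.0
```

Emit:
apply_moves(deltas="0 0 0 0 0 15 50; 0 0 0 0 0 20 50; 0 0 0 0 0 20 50; 0 0 0 0 0 0 50; 0 0 0 0 0 0 50")

```text
t: 37.0
tcp_pos: [531.6, -123.1, 62.2]
tcp_rot: [-0.002, 0.199, 0.98, 0.0]
contact_force: [-0.4, -0.5, 0.5]
opening: 50.1
grip_force: 0.0
```

Emit:
apply_moves(deltas="0 0 0 0 0 0 50; 0 0 0 0 0 0 50; 0 0 0 0 0 0 50; 0 0 0 0 0 0 50; 0 0 0 0 0 0 50")

```text
t: 37.42
tcp_pos: [533.2, -123.5, 64.2]
tcp_rot: [0.001, 0.198, 0.98, -0.0]
contact_force: [1.0, -0.1, -0.8]
opening: 49.9
grip_force: 0.0
```

```bash
python3 go.py 532.2 -124 15 1.174 
```

```text
t 37.4 pos [ 533.2 -123.5   64.2] th 1.171 tilt 0.001,-0.000 open 49.9 grip 0.0 F [ 1.  -0.1 -0.8]
to [532.2, -124.0, 15.0, 1.174] | turn -0.003 = 1 x -0.003 | shift [ 0.7 -0.9 49.2] = 2 x [ 0.3 -0.4 24.6]
```

Emit:
apply_moves(deltas="0 0 0 0 0 12 50; 0 0 0 0 0 12 50; 0 0 0 0 0 8 50; 0 0 0 0 0 6 50; 0 0 0 0 0 0 50")

```text
t: 37.83
tcp_pos: [531.9, -123.1, 24.4]
tcp_rot: [-0.001, 0.199, 0.98, 0.0]
contact_force: [0.0, 0.2, -0.7]
opening: 50.2
grip_force: 0.0
```

Emit:
apply_moves(deltas="0 0 0 0 0 5 50; 0 0 0 0 0 3 50; 0 0 0 0 0 2 50; 0 0 0 0 0 0 50; 0 0 0 0 0 0 50")

```text
t: 38.25
tcp_pos: [532.8, -123.5, 15.6]
tcp_rot: [0.0, 0.199, 0.98, 0.0]
contact_force: [0.5, 1.1, -0.1]
opening: 49.8
grip_force: 0.0
```

Emit:
apply_moves(deltas="0 0 0 0 0 0 40; 0 0 0 0 0 0 30; 0 0 0 0 0 0 24; 0 0 0 0 0 0 18; 0 0 0 0 0 0 15")

```text
t: 38.67
tcp_pos: [533.0, -123.5, 16.0]
tcp_rot: [0.0, 0.199, 0.98, -0.0]
contact_force: [-0.6, 1.6, 3.7]
opening: 22.5
grip_force: 59.4
```

Emit:
apply_moves(deltas="0 0 0 0 0 0 15; 0 0 0 0 0 0 15; 0 0 0 0 0 0 15; 0 0 0 0 0 -10 15; 0 0 0 0 0 -20 15")

```text
t: 39.08
tcp_pos: [530.7, -122.7, 43.9]
tcp_rot: [-0.003, 0.199, 0.98, 0.001]
contact_force: [0.8, 0.3, -0.1]
opening: 22.4
grip_force: 59.0
```

Emit:
apply_moves(deltas="0 0 0 0 0 -20 15; 0 0 0 0 0 -30 15; 0 0 0 0 0 -20 15; 0 0 0 0 0 0 15; 0 0 0 0 0 0 15")

```text
t: 39.5
tcp_pos: [533.5, -123.6, 116.8]
tcp_rot: [0.001, 0.199, 0.98, -0.0]
contact_force: [0.0, -0.0, -1.4]
opening: 22.2
grip_force: 59.0
```

Emit:
apply_moves(deltas="0 0 0.1065 0 0 0 15; 0 0 0.1065 0 0 0 15; 0 0 0.1065 0 0 0 15; 0 0 0.1065 0 0 0 15; 0 0 0.1065 0 0 0 15")

```text
t: 39.92
tcp_pos: [531.5, -122.9, 113.7]
tcp_rot: [-0.002, 0.452, 0.892, -0.0]
contact_force: [0.6, -0.4, 0.5]
opening: 22.9
grip_force: 59.0
```

Emit:
apply_moves(deltas="0 0 0.1065 0 0 0 15; 0 0 0.1065 0 0 0 15; 0 0 0.1065 0 0 0 15; 0 0 0.1065 0 0 0 15; 0 0 0.1065 0 0 0 15")

```text
t: 40.33
tcp_pos: [531.4, -123.0, 113.7]
tcp_rot: [-0.002, 0.671, 0.742, -0.001]
contact_force: [-0.2, -0.2, -0.1]
opening: 22.4
grip_force: 59.0
```

Emit:
apply_moves(deltas="0 0 0.1065 0 0 0 15; 0 0 0 34.9 -1.2 0 15; 0 0 0 34.9 -1.2 0 15; 0 0 0 34.9 -1.2 0 15; 0 0 0 34.9 -1.2 0 15")

```text
t: 40.75
tcp_pos: [526.4, 17.5, 113.8]
tcp_rot: [-0.001, 0.708, 0.707, -0.001]
contact_force: [0.5, 0.1, -0.1]
opening: 22.4
grip_force: 59.0
```

Emit:
apply_moves(deltas="0 0 0 34.9 -1.2 0 15; 0 0 0 34.9 -1.2 0 15; 0 0 0 34.9 -1.2 0 15; 0 0 0 34.9 -1.2 0 15; 0 0 0 34.9 -1.2 0 15")

```text
t: 41.17
tcp_pos: [520.5, 192.1, 113.8]
tcp_rot: [-0.001, 0.707, 0.707, -0.001]
contact_force: [0.8, -0.2, 0.5]
opening: 22.8
grip_force: 59.0
```

Emit:
apply_moves(deltas="0 0 0 34.9 -1.2 0 15; 0 0 0 0 0 20 15; 0 0 0 0 0 20 15; 0 0 0 0 0 20 15; 0 0 0 0 0 0 15")

```text
t: 41.58
tcp_pos: [516.4, 224.7, 50.4]
tcp_rot: [-0.003, 0.707, 0.707, -0.005]
contact_force: [-0.9, -0.5, -1.0]
opening: 22.6
grip_force: 59.0
```

Emit:
apply_moves(deltas="0 0 0 0 0 0 15; 0 0 0 0 0 0 15; 0 0 0 0 0 0 15; 0 0 0 0 0 0 15; 0 0 0 0 0 0 15")

```text
t: 42.0
tcp_pos: [521.6, 225.5, 56.5]
tcp_rot: [0.0, 0.707, 0.707, 0.001]
contact_force: [0.3, 0.2, -0.6]
opening: 22.9
grip_force: 59.0
```

```bash
python3 go.py 521 225.7 18 0
```

```text
t 42.0 pos [521.6 225.5  56.5] th -0.001 tilt 0.002,0.001 open 22.9 grip 59.0 F [ 0.3  0.2 -0.6]
to [521.0, 225.7, 18.0, 0.0] | turn -0.001 = 1 x -0.001 | shift [ 0.2 -0.6 38.5] = 2 x [ 0.1 -0.3 19.3]
```

Emit:
apply_moves(deltas="0 0 0 0 0 10 15; 0 0 0 0 0 9 15; 0 0 0 0 0 6 15; 0 0 0 0 0 4 15; 0 0 0 0 0 2 15")

```text
t: 42.42
tcp_pos: [520.1, 225.3, 23.2]
tcp_rot: [-0.001, 0.707, 0.707, -0.001]
contact_force: [0.7, 0.5, 0.1]
opening: 22.6
grip_force: 59.0
```

Emit:
apply_moves(deltas="0 0 0 0 0 2 15; 0 0 0 0 0 2 15; 0 0 0 0 0 2 15; 0 0 0 0 0 0 15; 0 0 0 0 0 0 15")

```text
t: 42.83
tcp_pos: [521.0, 225.6, 18.5]
tcp_rot: [0.0, 0.707, 0.707, 0.0]
contact_force: [0.6, 0.6, -0.0]
opening: 22.5
grip_force: 59.0
```

Emit:
apply_moves(deltas="0 0 0 0 0 0 20; 0 0 0 0 0 0 24; 0 0 0 0 0 0 30; 0 0 0 0 0 0 40; 0 0 0 0 0 0 40")

```text
t: 43.25
tcp_pos: [521.0, 225.6, 18.6]
tcp_rot: [0.0, 0.707, 0.707, 0.0]
contact_force: [0.2, -0.7, -0.1]
opening: 40.0
grip_force: 0.0
```

Emit:
apply_moves(deltas="0 0 0 0 0 -10 40; 0 0 0 0 0 -20 40; 0 0 0 0 0 -30 40; 0 0 0 0 0 -30 40; 0 0 0 0 0 -10 40")

```text
t: 43.67
tcp_pos: [523.5, 226.4, 123.6]
tcp_rot: [0.002, 0.707, 0.707, 0.004]
contact_force: [-0.1, -0.2, 0.9]
opening: 39.9
grip_force: 0.0
```

Emit:
apply_moves(deltas="0 0 0 0 0 0 40; 0 0 0 0 0 0 40; 0 0 0 0 0 0 40; 0 0 0 0 0 0 40; 0 0 0 0 0 0 40")

```text
t: 44.08
tcp_pos: [519.9, 225.2, 116.9]
tcp_rot: [-0.001, 0.707, 0.707, -0.001]
contact_force: [0.1, 0.1, -0.1]
opening: 39.9
grip_force: 0.0
```

```bash
python3 look.py; python3 go.py 403.6 -130.5 118 1.154 
```

```text
board
59 [ 538.2 -337.2   38.1   21.5   27.5  538.6 -337.4]
104 [ 403.5 -130.4   64.6   22.3  -23.9  403.5 -130.5]
64 [ 408.3 -334.7   39.7   21.7    7.6  408.9 -334.5]
trays
93 [178.1 206.2] [528.8 326.8  52.1  22.5  89.2 528.2 326.6]
86 [180.4 225.7] [454.3 316.   48.4  22.   89.1 455.6 316.4]
t 44.1 pos [520.2 225.3 117.1] th -0.001 tilt -0.003,-0.001 open 39.8 grip 0.0 F [ 0.6 -0.6 -0. ]
to [403.6, -130.5, 118.0, 1.154] | turn -1.155 = 11 x -0.105 | shift [ -37.5 -372.5   -0.9] = 11 x [ -3.4 -33.9  -0.1]
```

Emit:
apply_moves(deltas="0 0 -0.105 0 0 0 50; 0 0 -0.105 0 0 0 50; 0 0 -0.105 0 0 0 50; 0 0 -0.105 0 0 0 50; 0 0 -0.105 0 0 0 50")

```text
t: 44.55
tcp_pos: [520.6, 225.5, 117.6]
tcp_rot: [-0.001, 0.497, 0.868, -0.001]
contact_force: [-0.7, 0.7, 0.4]
opening: 50.1
grip_force: 0.0
```

Emit:
apply_moves(deltas="0 0 -0.105 0 0 0 50; 0 0 -0.105 0 0 0 50; 0 0 -0.105 0 0 0 50; 0 0 -0.105 0 0 0 50; 0 0 -0.105 0 0 0 50")

```text
t: 44.97
tcp_pos: [520.6, 225.4, 117.6]
tcp_rot: [-0.001, 0.255, 0.967, -0.0]
contact_force: [0.0, 0.5, -0.3]
opening: 49.5
grip_force: 0.0
```

Emit:
apply_moves(deltas="0 0 -0.105 0 0 0 50; 0 0 0 -3.4 -33.9 0 50; 0 0 0 -3.4 -33.9 0 50; 0 0 0 -3.4 -33.9 0 50; 0 0 0 -3.4 -33.9 0 50")

```text
t: 45.38
tcp_pos: [477.5, 95.0, 117.7]
tcp_rot: [-0.001, 0.206, 0.979, -0.0]
contact_force: [0.8, -0.6, 0.0]
opening: 49.9
grip_force: 0.0
```

Emit:
apply_moves(deltas="0 0 0 -3.4 -33.9 0 50; 0 0 0 -3.4 -33.9 0 50; 0 0 0 -3.4 -33.9 0 50; 0 0 0 -3.4 -33.9 0 50; 0 0 0 -3.4 -33.9 0 50")

```text
t: 45.8
tcp_pos: [424.5, -67.1, 118.0]
tcp_rot: [-0.0, 0.206, 0.978, 0.0]
contact_force: [0.1, -0.9, -0.3]
opening: 50.0
grip_force: 0.0
```

Emit:
apply_moves(deltas="0 0 0 -3.4 -33.9 0 50; 0 0 0 -3.4 -33.9 0 50; 0 0 0 0 0 15 50; 0 0 0 0 0 20 50; 0 0 0 0 0 20 50")

```text
t: 46.22
tcp_pos: [404.3, -131.7, 62.9]
tcp_rot: [0.001, 0.208, 0.978, -0.0]
contact_force: [-0.0, 0.2, -0.5]
opening: 50.0
grip_force: 0.0
```

Emit:
apply_moves(deltas="0 0 0 0 0 0 50; 0 0 0 0 0 0 50; 0 0 0 0 0 0 50; 0 0 0 0 0 0 50; 0 0 0 0 0 0 50")

```text
t: 46.63
tcp_pos: [405.2, -130.8, 64.4]
tcp_rot: [0.001, 0.206, 0.978, -0.0]
contact_force: [0.7, 0.1, 0.1]
opening: 49.9
grip_force: 0.0
```

```bash
python3 go.py 403.6 -130.5 15 1.154; python3 look.py |head -5 
```

```text
t 46.6 pos [ 405.2 -130.8   64.4] th 1.155 tilt 0.002,-0.001 open 49.9 grip 0.0 F [0.7 0.1 0.1]
to [403.6, -130.5, 15.0, 1.154] | turn 0.001 = 1 x 0.001 | shift [ 1.6 -0.4 49.4] = 2 x [ 0.8 -0.2 24.7]
board
58 [ 538.2 -337.2   38.1   21.5   27.5  538.8 -337.4]
67 [ 407.9 -334.2   40.2   21.7    5.7  408.5 -334.4]
trays
162 [173.  206.7] [526.5 345.5  89.4  24.4 -87.2 526.6 345.6]
```

Emit:
apply_moves(deltas="0 0 0 1 0 12 50; 0 0 0 0 0 12 50; 0 0 0 0 0 8 50; 0 0 0 0 0 6 50; 0 0 0 0 0 0 50")

```text
t: 47.1
tcp_pos: [402.9, -129.9, 24.8]
tcp_rot: [-0.001, 0.207, 0.978, 0.0]
contact_force: [0.2, -0.1, 0.8]
opening: 50.0
grip_force: 0.0
```

Emit:
apply_moves(deltas="0 0 0 0 0 5 50; 0 0 0 0 0 3 50; 0 0 0 0 0 2 50; 0 0 0 0 0 0 50; 0 0 0 0 0 0 50")

```text
t: 47.52
tcp_pos: [403.5, -130.2, 15.5]
tcp_rot: [0.0, 0.207, 0.978, 0.0]
contact_force: [0.3, 0.0, 0.6]
opening: 50.1
grip_force: 0.0
```

Emit:
apply_moves(deltas="0 0 0 0 0 0 40; 0 0 0 0 0 0 30; 0 0 0 0 0 0 24; 0 0 0 0 0 0 18; 0 0 0 0 0 0 15")

```text
t: 47.93
tcp_pos: [403.6, -130.3, 15.9]
tcp_rot: [0.0, 0.207, 0.978, -0.0]
contact_force: [-1.0, 0.4, 5.3]
opening: 22.4
grip_force: 59.2
```

Emit:
apply_moves(deltas="0 0 0 0 0 0 15; 0 0 0 0 0 0 15; 0 0 0 0 0 0 15; 0 0 0 0 0 -10 15; 0 0 0 0 0 -20 15")

```text
t: 48.35
tcp_pos: [401.7, -129.3, 44.2]
tcp_rot: [-0.002, 0.207, 0.978, 0.001]
contact_force: [0.5, -0.3, -0.2]
opening: 22.5
grip_force: 58.8
```

Emit:
apply_moves(deltas="0 0 0 0 0 -20 15; 0 0 0 0 0 -30 15; 0 0 0 0 0 -20 15; 0 0 0 0 0 0 15; 0 0 0 0 0 0 15")

```text
t: 48.77
tcp_pos: [404.0, -130.5, 116.2]
tcp_rot: [0.001, 0.207, 0.978, -0.0]
contact_force: [-0.0, -0.1, 0.2]
opening: 22.5
grip_force: 58.8
```

Emit:
apply_moves(deltas="0 0 0.105 0 0 0 15; 0 0 0.105 0 0 0 15; 0 0 0.105 0 0 0 15; 0 0 0.105 0 0 0 15; 0 0 0.105 0 0 0 15")

```text
t: 49.18
tcp_pos: [402.1, -129.5, 113.6]
tcp_rot: [-0.002, 0.456, 0.89, 0.0]
contact_force: [0.1, -0.3, 0.1]
opening: 22.3
grip_force: 58.8
```

Emit:
apply_moves(deltas="0 0 0.105 0 0 0 15; 0 0 0.105 0 0 0 15; 0 0 0.105 0 0 0 15; 0 0 0.105 0 0 0 15; 0 0 0.105 0 0 0 15")

```text
t: 49.6
tcp_pos: [402.1, -129.5, 113.6]
tcp_rot: [-0.002, 0.671, 0.741, -0.0]
contact_force: [-1.2, -0.1, -0.3]
opening: 22.6
grip_force: 58.8
```

Emit:
apply_moves(deltas="0 0 0.105 0 0 0 15; 0 0 0 32.4 4.6 0 15; 0 0 0 32.4 4.6 0 15; 0 0 0 32.4 4.6 0 15; 0 0 0 32.4 4.6 0 15")

```text
t: 50.02
tcp_pos: [420.5, 0.7, 113.7]
tcp_rot: [-0.002, 0.708, 0.706, -0.001]
contact_force: [0.8, 0.0, -0.3]
opening: 22.6
grip_force: 58.8
```

Emit:
apply_moves(deltas="0 0 0 32.4 4.6 0 15; 0 0 0 32.4 4.6 0 15; 0 0 0 32.4 4.6 0 15; 0 0 0 32.4 4.6 0 15; 0 0 0 32.4 4.6 0 15")

```text
t: 50.43
tcp_pos: [443.5, 162.8, 113.6]
tcp_rot: [-0.001, 0.707, 0.707, -0.002]
contact_force: [1.1, 0.0, -0.4]
opening: 22.8
grip_force: 58.8
```

Emit:
apply_moves(deltas="0 0 0 32.4 4.6 0 15; 0 0 0 32.4 4.6 0 15; 0 0 0 0 0 20 15; 0 0 0 0 0 20 15; 0 0 0 0 0 20 15")

```text
t: 50.85
tcp_pos: [452.9, 226.7, 53.1]
tcp_rot: [-0.001, 0.707, 0.708, -0.001]
contact_force: [-0.0, 0.1, -0.2]
opening: 22.5
grip_force: 58.8
```

Emit:
apply_moves(deltas="0 0 0 0 0 0 15; 0 0 0 0 0 0 15; 0 0 0 0 0 0 15; 0 0 0 0 0 0 15; 0 0 0 0 0 0 15")

```text
t: 51.27
tcp_pos: [455.0, 226.3, 56.5]
tcp_rot: [0.0, 0.707, 0.707, 0.001]
contact_force: [0.0, 0.3, -0.2]
opening: 22.3
grip_force: 58.9
```

```bash
python3 go.py 455 225.7 18 0
```

```text
t 51.3 pos [455.  226.3  56.5] th -0.001 tilt 0.002,0.001 open 22.3 grip 58.9 F [ 0.   0.3 -0.2]
to [455.0, 225.7, 18.0, 0.0] | turn -0.001 = 1 x -0.001 | shift [-0.6 -0.  38.5] = 2 x [-0.3 -0.  19.2]
```

Emit:
apply_moves(deltas="0 0 0 0 0 10 15; 0 0 0 0 0 9 15; 0 0 0 0 0 6 15; 0 0 0 0 0 4 15; 0 0 0 0 0 2 15")

```text
t: 51.68
tcp_pos: [453.5, 225.9, 23.4]
tcp_rot: [-0.0, 0.707, 0.707, -0.001]
contact_force: [0.0, -0.2, -1.9]
opening: 22.4
grip_force: 58.9
```

Emit:
apply_moves(deltas="0 0 0 0 0 2 15; 0 0 0 0 0 2 15; 0 0 0 0 0 2 15; 0 0 0 0 0 0 15; 0 0 0 0 0 0 15")

```text
t: 52.1
tcp_pos: [454.3, 226.2, 18.5]
tcp_rot: [-0.0, 0.707, 0.707, 0.0]
contact_force: [0.4, -0.4, -0.7]
opening: 22.5
grip_force: 58.9
```

Emit:
apply_moves(deltas="0 0 0 0 0 0 20; 0 0 0 0 0 0 24; 0 0 0 0 0 0 30; 0 0 0 0 0 0 40; 0 0 0 0 0 0 40")

```text
t: 52.52
tcp_pos: [454.3, 226.2, 18.6]
tcp_rot: [0.0, 0.707, 0.707, 0.0]
contact_force: [-0.4, -0.8, 0.3]
opening: 40.1
grip_force: 0.0
```

Emit:
apply_moves(deltas="0 0 0 0 0 -10 40; 0 0 0 0 0 -20 40; 0 0 0 0 0 -30 40; 0 0 0 0 0 -30 40; 0 0 0 0 0 -10 40")

```text
t: 52.93
tcp_pos: [456.7, 227.1, 123.2]
tcp_rot: [0.002, 0.707, 0.707, 0.004]
contact_force: [0.4, -0.1, 0.2]
opening: 40.0
grip_force: 0.0
```

Emit:
apply_moves(deltas="0 0 0 0 0 0 40; 0 0 0 0 0 0 40; 0 0 0 0 0 0 40; 0 0 0 0 0 0 40; 0 0 0 0 0 0 40")

```text
t: 53.35
tcp_pos: [453.3, 225.8, 117.1]
tcp_rot: [-0.001, 0.707, 0.707, -0.001]
contact_force: [0.3, 0.7, -0.2]
opening: 40.1
grip_force: 0.0
```

```bash
python3 look.py; python3 go.py 538.3 -337.4 118 -1.073
```

```text
board
60 [ 538.5 -337.8   38.1   22.8   27.4  538.9 -337.8]
68 [ 407.9 -334.2   40.2   21.7    5.7  408.2 -334.3]
trays
29 [211.1 207.4] [5.214e+02 2.042e+02 1.910e+01 1.490e+01 4.000e-01 5.217e+02 2.040e+02]
23 [211.6 225.4] [4.545e+02 2.018e+02 1.860e+01 1.110e+01 4.000e-01 4.549e+02 2.016e+02]
t 53.4 pos [453.4 225.9 117.2] th -0.001 tilt -0.003,-0.001 open 39.9 grip 0.0 F [-0.9  0.  -0.6]
to [538.3, -337.4, 118.0, -1.073] | turn 1.072 = 10 x 0.107 | shift [-194.4  535.5   -0.8] = 16 x [-12.1  33.5  -0. ]
```

Emit:
apply_moves(deltas="0 0 0.1075 0 0 0 50; 0 0 0.1075 0 0 0 50; 0 0 0.1075 0 0 0 50; 0 0 0.1075 0 0 0 50; 0 0 0.1075 0 0 0 50")

```text
t: 53.82
tcp_pos: [453.8, 226.0, 117.7]
tcp_rot: [-0.0, 0.871, 0.491, -0.001]
contact_force: [-0.2, -0.2, -0.6]
opening: 50.1
grip_force: 0.0
```

Emit:
apply_moves(deltas="0 0 0.1075 0 0 0 50; 0 0 0.1075 0 0 0 50; 0 0 0.1075 0 0 0 50; 0 0 0.1075 0 0 0 50; 0 0 0.1075 0 0 0 50")

```text
t: 54.23
tcp_pos: [453.8, 226.0, 117.7]
tcp_rot: [0.0, 0.97, 0.243, -0.001]
contact_force: [-0.6, 0.4, 0.3]
opening: 50.0
grip_force: 0.0
```

Emit:
apply_moves(deltas="0 0 0 -12.2 33.4 0 50; 0 0 0 -12.2 33.4 0 50; 0 0 0 -12.2 33.4 0 50; 0 0 0 -12.2 33.4 0 50; 0 0 0 -12.2 33.4 0 50")

```text
t: 54.65
tcp_pos: [479.6, 48.8, 117.9]
tcp_rot: [-0.0, 0.969, 0.245, -0.001]
contact_force: [0.2, 0.2, -0.1]
opening: 49.8
grip_force: 0.0
```

Emit:
apply_moves(deltas="0 0 0 -12.2 33.4 0 50; 0 0 0 -12.2 33.4 0 50; 0 0 0 -12.2 33.4 0 50; 0 0 0 -12.2 33.4 0 50; 0 0 0 -12.2 33.4 0 50")

```text
t: 55.07
tcp_pos: [505.2, -127.4, 117.8]
tcp_rot: [-0.0, 0.97, 0.245, -0.0]
contact_force: [0.5, 0.4, -0.2]
opening: 49.6
grip_force: 0.0
```

Emit:
apply_moves(deltas="0 0 0 -12.2 33.4 0 50; 0 0 0 -12.2 33.4 0 50; 0 0 0 -12.2 33.4 0 50; 0 0 0 -12.2 33.4 0 50; 0 0 0 -12.2 33.4 0 50")

```text
t: 55.48
tcp_pos: [530.9, -303.2, 117.5]
tcp_rot: [-0.001, 0.97, 0.245, -0.0]
contact_force: [0.3, 0.1, 0.1]
opening: 49.7
grip_force: 0.0
```

Emit:
apply_moves(deltas="0 0 0 -12.2 33.4 0 50; 0 0 0 0 0 15 50; 0 0 0 0 0 20 50; 0 0 0 0 0 20 50; 0 0 0 0 0 0 50")

```text
t: 55.9
tcp_pos: [533.5, -335.0, 58.4]
tcp_rot: [-0.004, 0.97, 0.245, -0.003]
contact_force: [0.1, 0.3, -0.6]
opening: 50.0
grip_force: 0.0
```

Emit:
apply_moves(deltas="0 0 0 0 0 0 50; 0 0 0 0 0 0 50; 0 0 0 0 0 0 50; 0 0 0 0 0 0 50; 0 0 0 0 0 0 50")

```text
t: 56.32
tcp_pos: [537.1, -337.0, 64.7]
tcp_rot: [0.001, 0.969, 0.245, 0.001]
contact_force: [0.3, 0.1, -0.7]
opening: 49.8
grip_force: 0.0
```

```bash
python3 go.py 538.5 -337.5 15 -1.075; python3 look.py
```

```text
t 56.3 pos [ 537.1 -337.    64.7] th -1.075 tilt 0.002,-0.001 open 49.8 grip 0.0 F [ 0.3  0.1 -0.7]
to [538.5, -337.5, 15.0, -1.075] | turn -0.000 = 1 x -0.000 | shift [ 1.   1.1 49.7] = 2 x [ 0.5  0.5 24.8]
board
trays
163 [172.9 206.6] [526.5 345.5  89.3  24.5 -87.4 526.6 345.8]
112 [204.4 207.7] [519.9 228.4  63.6  22.5  89.2 521.1 228.8]
163 [174.8 225.9] [454.6 336.3  88.9  22.1  89.1 455.2 337.1]
104 [204.3 225.5] [454.9 227.8  62.8  18.4  89.2 454.9 228.3]
```

Emit:
apply_moves(deltas="0 0 0 1 1 12 50; 0 0 0 0 0 12 50; 0 0 0 0 0 8 50; 0 0 0 0 0 6 50; 0 0 0 0 0 0 50")

```text
t: 56.78
tcp_pos: [536.9, -336.4, 23.5]
tcp_rot: [-0.001, 0.969, 0.245, -0.001]
contact_force: [0.9, -0.1, -0.6]
opening: 49.9
grip_force: 0.0
```

Emit:
apply_moves(deltas="0 0 0 0 0 5 50; 0 0 0 0 0 3 50; 0 0 0 0 0 2 50; 0 0 0 0 0 0 50; 0 0 0 0 0 0 50")

```text
t: 57.2
tcp_pos: [537.9, -337.3, 15.6]
tcp_rot: [0.0, 0.969, 0.245, 0.0]
contact_force: [-0.1, 0.3, -0.0]
opening: 49.9
grip_force: 0.0
```

Emit:
apply_moves(deltas="0 0 0 0 0 0 40; 0 0 0 0 0 0 30; 0 0 0 0 0 0 24; 0 0 0 0 0 0 18; 0 0 0 0 0 0 15")

```text
t: 57.62
tcp_pos: [538.2, -337.4, 16.1]
tcp_rot: [0.0, 0.969, 0.245, 0.0]
contact_force: [-0.5, -0.0, 3.2]
opening: 22.3
grip_force: 60.2
```

Emit:
apply_moves(deltas="0 0 0 0 0 0 15; 0 0 0 0 0 0 15; 0 0 0 0 0 0 15; 0 0 0 0 0 -10 15; 0 0 0 0 0 -20 15")

```text
t: 58.03
tcp_pos: [535.8, -335.7, 43.3]
tcp_rot: [-0.003, 0.969, 0.245, -0.002]
contact_force: [-0.1, -0.8, -0.3]
opening: 22.6
grip_force: 59.8
```

Emit:
apply_moves(deltas="0 0 0 0 0 -20 15; 0 0 0 0 0 -30 15; 0 0 0 0 0 -20 15; 0 0 0 0 0 0 15; 0 0 0 0 0 0 15")

```text
t: 58.45
tcp_pos: [538.3, -337.6, 116.8]
tcp_rot: [0.001, 0.969, 0.245, 0.001]
contact_force: [-0.5, -0.4, -0.3]
opening: 22.5
grip_force: 59.8
```

Emit:
apply_moves(deltas="0 0 -0.1075 0 0 0 15; 0 0 -0.1075 0 0 0 15; 0 0 -0.1075 0 0 0 15; 0 0 -0.1075 0 0 0 15; 0 0 -0.1075 0 0 0 15")

```text
t: 58.87
tcp_pos: [536.6, -336.3, 113.4]
tcp_rot: [-0.002, 0.868, 0.496, -0.001]
contact_force: [-0.3, -0.3, -0.6]
opening: 22.3
grip_force: 59.8
```

Emit:
apply_moves(deltas="0 0 -0.1075 0 0 0 15; 0 0 -0.1075 0 0 0 15; 0 0 -0.1075 0 0 0 15; 0 0 -0.1075 0 0 0 15; 0 0 -0.1075 0 0 0 15")

```text
t: 59.28
tcp_pos: [536.6, -336.3, 113.3]
tcp_rot: [-0.002, 0.705, 0.709, -0.0]
contact_force: [0.6, -0.6, 0.4]
opening: 22.3
grip_force: 59.8
```

Emit:
apply_moves(deltas="0 0 0 34.6 -1.3 0 15; 0 0 0 34.6 -1.3 0 15; 0 0 0 34.6 -1.3 0 15; 0 0 0 34.6 -1.3 0 15; 0 0 0 34.6 -1.3 0 15")

```text
t: 59.7
tcp_pos: [529.7, -162.2, 113.6]
tcp_rot: [-0.002, 0.708, 0.707, -0.001]
contact_force: [0.8, 0.7, -0.4]
opening: 22.7
grip_force: 59.7
```

Emit:
apply_moves(deltas="0 0 0 34.6 -1.3 0 15; 0 0 0 34.6 -1.3 0 15; 0 0 0 34.6 -1.3 0 15; 0 0 0 34.6 -1.3 0 15; 0 0 0 34.6 -1.3 0 15")

```text
t: 60.12
tcp_pos: [523.2, 10.5, 113.9]
tcp_rot: [-0.001, 0.707, 0.707, -0.001]
contact_force: [0.3, -0.5, 0.4]
opening: 22.4
grip_force: 59.7
```

Emit:
apply_moves(deltas="0 0 0 34.6 -1.3 0 15; 0 0 0 34.6 -1.3 0 15; 0 0 0 34.6 -1.3 0 15; 0 0 0 0 0 20 15; 0 0 0 0 0 20 15")

```text
t: 60.53
tcp_pos: [520.6, 114.9, 74.6]
tcp_rot: [-0.0, 0.706, 0.708, 0.0]
contact_force: [-0.1, -1.1, -1.4]
opening: 22.6
grip_force: 59.7
```

Emit:
apply_moves(deltas="0 0 0 0 0 20 15; 0 0 0 0 0 0 15; 0 0 0 0 0 0 15; 0 0 0 0 0 0 15; 0 0 0 0 0 0 15")

```text
t: 60.95
tcp_pos: [521.9, 112.5, 56.3]
tcp_rot: [0.0, 0.707, 0.707, 0.001]
contact_force: [-0.1, 0.0, -1.2]
opening: 22.4
grip_force: 59.7
```

```bash
python3 go.py 521 112 18 0; python3 look.py
```

```text
t 61.0 pos [521.9 112.5  56.3] th -0.001 tilt 0.002,0.000 open 22.4 grip 59.7 F [-0.1  0.  -1.2]
to [521.0, 112.0, 18.0, 0.0] | turn -0.001 = 1 x -0.001 | shift [-0.5 -0.9 38.3] = 2 x [-0.2 -0.5 19.2]
board
66 [ 407.6 -334.8   39.9   21.8   -0.6  408.2 -334.6]
trays
163 [172.9 206.6] [526.5 345.5  89.3  24.5 -87.4 526.6 345.8]
68 [201.4 207.5] [520.  239.7  41.1  22.5  89.2 521.8 240. ]
143 [173.8 225.7] [454.7 340.   81.5  22.   89.1 455.6 340.5]
61 [200.9 225.4] [455.  240.6  37.1  18.4  89.2 455.4 240.8]
```

Emit:
apply_moves(deltas="0 0 0 0 0 10 15; 0 0 0 0 0 9 15; 0 0 0 0 0 6 15; 0 0 0 0 0 4 15; 0 0 0 0 0 2 15")

```text
t: 61.42
tcp_pos: [520.4, 112.5, 23.4]
tcp_rot: [-0.001, 0.707, 0.707, -0.001]
contact_force: [-0.1, 0.6, 0.1]
opening: 22.4
grip_force: 59.7
```

Emit:
apply_moves(deltas="0 0 0 0 0 2 15; 0 0 0 0 0 2 15; 0 0 0 0 0 2 15; 0 0 0 0 0 0 15; 0 0 0 0 0 0 15")

```text
t: 61.83
tcp_pos: [521.2, 112.6, 18.5]
tcp_rot: [0.0, 0.707, 0.707, 0.0]
contact_force: [0.4, -0.0, 0.2]
opening: 22.3
grip_force: 59.7
```

Emit:
apply_moves(deltas="0 0 0 0 0 0 20; 0 0 0 0 0 0 24; 0 0 0 0 0 0 30; 0 0 0 0 0 0 40; 0 0 0 0 0 0 40")

```text
t: 62.25
tcp_pos: [521.2, 112.6, 18.6]
tcp_rot: [0.0, 0.707, 0.707, 0.0]
contact_force: [-0.1, 0.0, -0.2]
opening: 40.0
grip_force: 0.0
```

Emit:
apply_moves(deltas="0 0 0 0 0 -10 40; 0 0 0 0 0 -20 40; 0 0 0 0 0 -30 40; 0 0 0 0 0 -30 40; 0 0 0 0 0 -10 40")

```text
t: 62.67
tcp_pos: [523.8, 112.9, 123.3]
tcp_rot: [0.003, 0.707, 0.707, 0.003]
contact_force: [0.5, -0.8, 0.2]
opening: 40.1
grip_force: 0.0
```

Emit:
apply_moves(deltas="0 0 0.1086 0 0 0 50; 0 0 0.1086 0 0 0 50; 0 0 0.1086 0 0 0 50; 0 0 0.1086 0 0 0 50; 0 0 0.1086 0 0 0 50")

```text
t: 63.08
tcp_pos: [520.9, 112.6, 118.8]
tcp_rot: [-0.0, 0.872, 0.489, 0.0]
contact_force: [-1.1, 0.4, 0.1]
opening: 50.4
grip_force: 0.0
```

Emit:
apply_moves(deltas="0 0 0.1086 0 0 0 50; 0 0 0.1086 0 0 0 50; 0 0 0.1086 0 0 0 50; 0 0 0.1086 0 0 0 50; 0 0 0.1086 0 0 0 50")

```text
t: 63.5
tcp_pos: [520.9, 112.6, 118.7]
tcp_rot: [-0.0, 0.971, 0.237, -0.0]
contact_force: [0.4, -0.0, -0.0]
opening: 50.2
grip_force: 0.0
```

Emit:
apply_moves(deltas="0 0 0.1086 0 0 0 50; 0 0 0.1086 0 0 0 50; 0 0 0.1086 0 0 0 50; 0 0 0.1086 0 0 0 50; 0 0 0 -10.4 33.9 0 50")

```text
t: 63.92
tcp_pos: [514.3, 81.9, 118.9]
tcp_rot: [-0.002, 1.0, 0.025, 0.002]
contact_force: [0.7, -0.6, -0.1]
opening: 50.5
grip_force: 0.0
```

Emit:
apply_moves(deltas="0 0 0 -10.4 33.9 0 50; 0 0 0 -10.4 33.9 0 50; 0 0 0 -10.4 33.9 0 50; 0 0 0 -10.4 33.9 0 50; 0 0 0 -10.4 33.9 0 50")

```text
t: 64.33
tcp_pos: [468.2, -95.0, 118.8]
tcp_rot: [0.0, 1.0, 0.025, 0.0]
contact_force: [0.3, -0.4, -0.1]
opening: 49.8
grip_force: 0.0
```

Emit:
apply_moves(deltas="0 0 0 -10.4 33.9 0 50; 0 0 0 -10.4 33.9 0 50; 0 0 0 -10.4 33.9 0 50; 0 0 0 -10.4 33.9 0 50; 0 0 0 -10.4 33.9 0 50")

```text
t: 64.75
tcp_pos: [424.6, -267.0, 118.8]
tcp_rot: [-0.0, 1.0, 0.025, 0.0]
contact_force: [0.0, 0.2, -1.0]
opening: 50.2
grip_force: 0.0
```

```bash
python3 go.py 408 -334.6 118 -1.52; python3 look.py
```

```text
t 64.8 pos [ 424.6 -267.   118.8] th -1.521 tilt 0.000,0.000 open 50.2 grip 0.0 F [ 0.   0.2 -1. ]
to [408.0, -334.6, 118.0, -1.52] | turn -0.001 = 1 x -0.001 | shift [-20.   66.6   0.8] = 2 x [-10.   33.3   0.4]
board
trays
162 [173.  206.7] [526.5 345.5  89.4  24.4 -87.2 526.6 345.6]
113 [204.4 207.7] [519.9 228.4  63.6  22.5  89.2 520.9 228.9]
74 [236.1 207. ] [521.9 111.1  37.4  22.5  89.2 522.1 110.9]
163 [174.8 225.9] [454.6 336.3  88.9  22.1  89.1 455.2 337.1]
107 [204.6 225.5] [454.9 227.6  63.   18.4  89.2 454.8 227.4]
```

Emit:
apply_moves(deltas="0 0 0 -10 33.3 0 50; 0 0 0 -10 33.3 0 50; 0 0 0 0 0 15 50; 0 0 0 0 0 20 50; 0 0 0 0 0 20 50")

```text
t: 65.22
tcp_pos: [408.9, -334.0, 63.5]
tcp_rot: [0.001, 1.0, 0.024, 0.001]
contact_force: [0.3, -0.1, -0.3]
opening: 50.0
grip_force: 0.0
```

Emit:
apply_moves(deltas="0 0 0 0 0 0 50; 0 0 0 0 0 0 50; 0 0 0 0 0 0 50; 0 0 0 0 0 0 50; 0 0 0 0 0 0 50")

```text
t: 65.63
tcp_pos: [409.6, -333.5, 64.8]
tcp_rot: [0.001, 1.0, 0.025, 0.001]
contact_force: [-0.5, -0.2, -0.2]
opening: 50.1
grip_force: 0.0
```

```bash
python3 go.py 408 -334.6 15 -1.52; python3 - <<'E'
from h import *
c=cam('side'); save(c['img'][230:350,230:410],'pick2.png',4)
E
```

```text
t 65.6 pos [ 409.6 -333.5   64.8] th -1.520 tilt 0.002,-0.002 open 50.1 grip 0.0 F [-0.5 -0.2 -0.2]
to [408.0, -334.6, 15.0, -1.52] | turn -0.000 = 1 x -0.000 | shift [-1.7  1.  49.8] = 2 x [-0.8  0.5 24.9]
```

View pics/pick2.png

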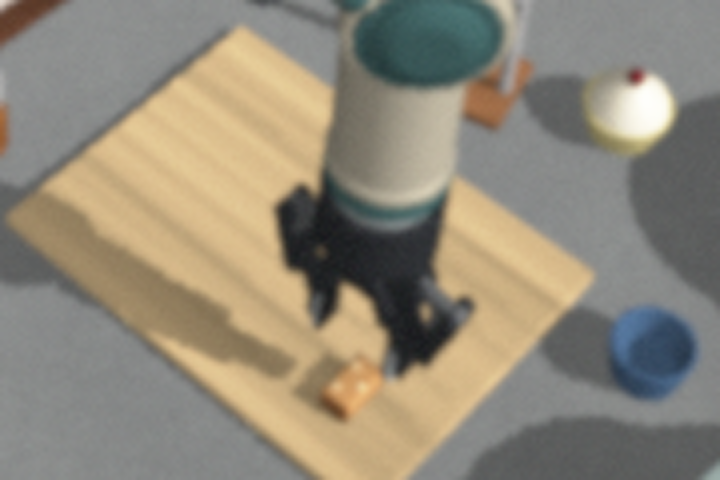

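The last short biscotto shows at crop (350,387), just below the open fingers. I'll check its position from this view.

```bash
python3 - <<'E'
from seg import *
c=cam('side'); hsv,_=bis(c); H,S,V=[hsv[:,:,i] for i in range(3)]
print(onz(c,(350/4+230,387/4+230),24).round(1), proj(c,[408,-334.6,24]))
E
```

```text
[ 403.4 -337.3   24. ] [317.8866623  325.01751072]
```

Both views agree to within a few millimetres, so I'll pick it up and carry it.

Emit:
apply_moves(deltas="0 0 0 -2 1 12 50; 0 0 0 0 0 12 50; 0 0 0 0 0 8 50; 0 0 0 0 0 6 50; 0 0 0 0 0 0 50")

```text
t: 66.15
tcp_pos: [406.4, -333.5, 24.5]
tcp_rot: [-0.001, 1.0, 0.025, -0.001]
contact_force: [-0.3, 0.8, -0.6]
opening: 50.1
grip_force: 0.0
```

Emit:
apply_moves(deltas="0 0 0 0 0 5 50; 0 0 0 0 0 3 50; 0 0 0 0 0 2 50; 0 0 0 0 0 0 50; 0 0 0 0 0 0 50")

```text
t: 66.57
tcp_pos: [407.0, -334.2, 15.5]
tcp_rot: [-0.0, 1.0, 0.025, 0.0]
contact_force: [-0.3, -0.5, 1.1]
opening: 50.2
grip_force: 0.0
```

Emit:
apply_moves(deltas="0 0 0 0 0 0 40; 0 0 0 0 0 0 30; 0 0 0 0 0 0 24; 0 0 0 0 0 0 18; 0 0 0 0 0 0 15")

```text
t: 66.98
tcp_pos: [407.1, -334.4, 15.9]
tcp_rot: [0.0, 1.0, 0.025, 0.0]
contact_force: [-0.1, 1.1, 4.4]
opening: 22.4
grip_force: 59.3
```

Emit:
apply_moves(deltas="0 0 0 0 0 0 15; 0 0 0 0 0 0 15; 0 0 0 0 0 0 15; 0 0 0 0 0 -10 15; 0 0 0 0 0 -20 15")

```text
t: 67.4
tcp_pos: [405.4, -332.5, 44.0]
tcp_rot: [-0.002, 1.0, 0.025, -0.002]
contact_force: [0.8, -0.4, 0.1]
opening: 22.7
grip_force: 58.9
```

Emit:
apply_moves(deltas="0 0 0 0 0 -20 15; 0 0 0 0 0 -30 15; 0 0 0 0 0 -20 15; 0 0 0 0 0 0 15; 0 0 0 0 0 0 15")

```text
t: 67.82
tcp_pos: [407.4, -334.6, 116.8]
tcp_rot: [0.001, 1.0, 0.025, 0.001]
contact_force: [-0.0, -0.3, -0.7]
opening: 22.5
grip_force: 58.9
```

Emit:
apply_moves(deltas="0 0 -0.1086 0 0 0 15; 0 0 -0.1086 0 0 0 15; 0 0 -0.1086 0 0 0 15; 0 0 -0.1086 0 0 0 15; 0 0 -0.1086 0 0 0 15")

```text
t: 68.23
tcp_pos: [405.9, -333.1, 113.8]
tcp_rot: [-0.002, 0.956, 0.295, -0.001]
contact_force: [0.6, -0.4, -0.2]
opening: 22.7
grip_force: 58.9
```

Emit:
apply_moves(deltas="0 0 -0.1086 0 0 0 15; 0 0 -0.1086 0 0 0 15; 0 0 -0.1086 0 0 0 15; 0 0 -0.1086 0 0 0 15; 0 0 -0.1086 0 0 0 15")

```text
t: 68.65
tcp_pos: [405.9, -333.1, 113.7]
tcp_rot: [-0.002, 0.842, 0.54, -0.0]
contact_force: [0.3, 0.0, -0.3]
opening: 22.4
grip_force: 58.9
```

Emit:
apply_moves(deltas="0 0 -0.1086 0 0 0 15; 0 0 -0.1086 0 0 0 15; 0 0 -0.1086 0 0 0 15; 0 0 -0.1086 0 0 0 15; 0 0 0 34.4 3.6 0 15")

```text
t: 69.07
tcp_pos: [411.0, -304.3, 114.2]
tcp_rot: [0.001, 0.707, 0.707, -0.001]
contact_force: [1.5, -0.0, 0.5]
opening: 22.7
grip_force: 58.9
```

Emit:
apply_moves(deltas="0 0 0 34.4 3.6 0 15; 0 0 0 34.4 3.6 0 15; 0 0 0 34.4 3.6 0 15; 0 0 0 34.4 3.6 0 15; 0 0 0 34.4 3.6 0 15")

```text
t: 69.48
tcp_pos: [427.2, -125.7, 114.1]
tcp_rot: [-0.002, 0.708, 0.707, -0.0]
contact_force: [0.4, -0.3, 0.2]
opening: 22.4
grip_force: 58.9
```

Emit:
apply_moves(deltas="0 0 0 34.4 3.6 0 15; 0 0 0 34.4 3.6 0 15; 0 0 0 34.4 3.6 0 15; 0 0 0 34.4 3.6 0 15; 0 0 0 34.4 3.6 0 15")

```text
t: 69.9
tcp_pos: [445.2, 46.0, 114.2]
tcp_rot: [-0.001, 0.707, 0.707, -0.001]
contact_force: [1.2, -0.5, -0.0]
opening: 22.4
grip_force: 58.9
```

Emit:
apply_moves(deltas="0 0 0 34.4 3.6 0 15; 0 0 0 34.4 3.6 0 15; 0 0 0 0 0 20 15; 0 0 0 0 0 20 15; 0 0 0 0 0 20 15")

```text
t: 70.32
tcp_pos: [452.7, 114.0, 53.8]
tcp_rot: [-0.001, 0.706, 0.708, -0.001]
contact_force: [0.4, -0.1, -0.6]
opening: 22.5
grip_force: 58.9
```

Emit:
apply_moves(deltas="0 0 0 0 0 0 15; 0 0 0 0 0 0 15; 0 0 0 0 0 0 15; 0 0 0 0 0 0 15; 0 0 0 0 0 0 15")

```text
t: 70.73
tcp_pos: [454.8, 112.9, 56.5]
tcp_rot: [0.001, 0.707, 0.707, 0.001]
contact_force: [0.1, 1.2, 0.9]
opening: 22.5
grip_force: 58.9
```

```bash
python3 go.py 455 112 18 0
```

```text
t 70.7 pos [454.8 112.9  56.5] th -0.001 tilt 0.002,0.000 open 22.5 grip 58.9 F [0.1 1.2 0.9]
to [455.0, 112.0, 18.0, 0.0] | turn -0.001 = 1 x -0.001 | shift [-0.9  0.2 38.5] = 2 x [-0.5  0.1 19.2]
```

Place it, lift, and withdraw toward the board so the trays are clear to view.

Emit:
apply_moves(deltas="0 0 0 0 0 10 15; 0 0 0 0 0 9 15; 0 0 0 0 0 6 15; 0 0 0 0 0 4 15; 0 0 0 0 0 2 15")

```text
t: 71.15
tcp_pos: [453.5, 112.9, 23.9]
tcp_rot: [-0.0, 0.707, 0.707, -0.0]
contact_force: [0.2, 0.1, 0.6]
opening: 22.7
grip_force: 58.9
```

Emit:
apply_moves(deltas="0 0 0 0 0 2 15; 0 0 0 0 0 2 15; 0 0 0 0 0 2 15; 0 0 0 0 0 0 15; 0 0 0 0 0 0 15")

```text
t: 71.57
tcp_pos: [453.9, 113.1, 18.5]
tcp_rot: [-0.0, 0.707, 0.707, 0.0]
contact_force: [0.4, -0.2, -0.4]
opening: 22.6
grip_force: 58.9
```

Emit:
apply_moves(deltas="0 0 0 0 0 0 20; 0 0 0 0 0 0 24; 0 0 0 0 0 0 30; 0 0 0 0 0 0 40; 0 0 0 0 0 0 40")

```text
t: 71.98
tcp_pos: [454.0, 113.1, 18.6]
tcp_rot: [0.0, 0.707, 0.707, 0.0]
contact_force: [-0.2, 0.3, -0.4]
opening: 39.9
grip_force: 0.0
```

Emit:
apply_moves(deltas="0 0 0 0 0 -10 40; 0 0 0 0 0 -20 40; 0 0 0 0 0 -30 40; 0 0 0 0 0 -30 40; 0 0 0 0 0 -10 40")

```text
t: 72.4
tcp_pos: [456.3, 113.3, 122.3]
tcp_rot: [0.002, 0.707, 0.707, 0.003]
contact_force: [1.3, 0.7, -0.5]
opening: 39.9
grip_force: 0.0
```

Emit:
apply_moves(deltas="0 0 0 -30 0 0 40; 0 0 0 -35 0 0 40; 0 0 0 -35 0 0 40; 0 0 0 -35 0 0 40; 0 0 0 -35 0 0 40")

```text
t: 72.82
tcp_pos: [453.5, -58.3, 118.7]
tcp_rot: [0.0, 0.707, 0.707, 0.0]
contact_force: [1.3, -0.2, 0.0]
opening: 39.7
grip_force: 0.0
```

Emit:
apply_moves(deltas="0 0 0 -35 0 0 40; 0 0 0 -35 0 0 40; 0 0 0 -30 0 0 40; 0 0 0 0 0 0 40; 0 0 0 0 0 0 40")

```text
t: 73.23
tcp_pos: [453.7, -158.3, 118.4]
tcp_rot: [-0.0, 0.708, 0.706, 0.0]
contact_force: [-0.6, 0.3, 0.3]
opening: 40.2
grip_force: 0.0
```

```bash
python3 look.py; python3 - <<'E'
from h import *
a=cam('top')['img'][145:255,150:290]; b=cam('side')['img'][110:260,140:290]
f=lambda i:cv2.resize(i,(390,int(390*i.shape[0]/i.shape[1])),interpolation=cv2.INTER_CUBIC)
a,b=f(a),f(b); h=max(len(a),len(b)); p=lambda i:np.vstack([i,np.zeros((h-len(i),390,3),np.uint8)])
save(np.hstack([p(a),p(b)]),'fin.png')
E
```

```text
board
trays
164 [173.  206.6] [526.6 345.5  89.4  24.6 -87.2 526.7 345.7]
113 [204.4 207.7] [519.9 228.4  63.6  22.5  89.2 520.9 228.9]
73 [236.1 207. ] [521.9 111.1  37.4  22.5  89.2 521.9 110.7]
163 [174.8 225.9] [454.6 336.3  88.9  22.1  89.1 455.2 337.1]
107 [204.6 225.5] [454.9 227.6  63.   18.4  89.2 454.8 227.4]
76 [235.8 225. ] [455.1 113.3  40.7  22.1  89.2 455.  112.3]
```

View pics/fin.png

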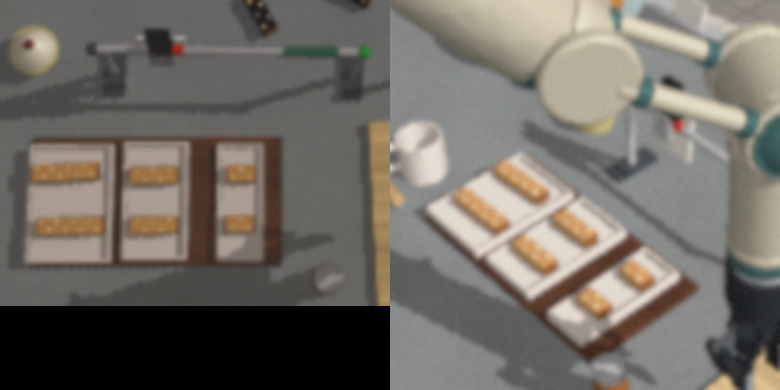

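All six are on the tray floors. Long A was knocked after I placed it, to about (526.5,345.5), and it may be touching or riding on the tray's left wall. I'll regrasp it and centre it.

Emit:
apply_moves(deltas="0 0 0 33.5 4.8 0 38; 0 0 0 33.5 4.8 0 38; 0 0 0 33.5 4.8 0 38; 0 0 0 33.5 4.8 0 38; 0 0 0 33.5 4.8 0 38")

```text
t: 73.8
tcp_pos: [477.1, 13.5, 118.6]
tcp_rot: [-0.0, 0.707, 0.708, 0.0]
contact_force: [-0.5, -0.3, 0.0]
opening: 38.1
grip_force: 0.0
```

Emit:
apply_moves(deltas="0 0 0 33.5 4.8 0 38; 0 0 0 33.5 4.8 0 38; 0 0 0 33.5 4.8 0 38; 0 0 0 33.5 4.8 0 38; 0 0 0 33.5 4.8 0 38")

```text
t: 74.22
tcp_pos: [500.7, 181.2, 118.6]
tcp_rot: [-0.0, 0.706, 0.708, -0.0]
contact_force: [0.1, 0.7, 0.6]
opening: 38.0
grip_force: 0.0
```

Emit:
apply_moves(deltas="0 0 0 33.5 4.8 0 38; 0 0 0 33.5 4.8 0 38; 0 0 0 33.5 4.8 0 38; 0 0 0 33.5 4.8 0 38; 0 0 0 33.5 4.8 0 38")

```text
t: 74.63
tcp_pos: [524.2, 348.6, 118.5]
tcp_rot: [-0.0, 0.706, 0.708, -0.0]
contact_force: [0.7, -0.9, 0.7]
opening: 38.5
grip_force: 0.0
```

Emit:
apply_moves(deltas="0 0 0 0 0 20 38; 0 0 0 0 0 20 38; 0 0 0 0 0 15 38; 0 0 0 0 0 0 38; 0 0 0 0 0 0 38")

```text
t: 75.05
tcp_pos: [524.2, 346.3, 62.8]
tcp_rot: [-0.0, 0.707, 0.708, -0.001]
contact_force: [0.3, -0.4, -0.3]
opening: 38.1
grip_force: 0.0
```

Emit:
apply_moves(deltas="0 0 0 0 0 0 38; 0 0 0 0 0 0 38; 0 0 0 0 0 0 38; 0 0 0 0 0 0 38; 0 0 0 0 0 0 38")

```text
t: 75.47
tcp_pos: [526.4, 345.5, 64.3]
tcp_rot: [0.0, 0.707, 0.707, 0.001]
contact_force: [0.1, 0.4, 0.4]
opening: 38.0
grip_force: 0.0
```

```bash
python3 go.py 526.5 345 18 0; python3 look.py
```

```text
t 75.5 pos [526.4 345.5  64.3] th -0.001 tilt 0.001,0.001 open 38.0 grip 0.0 F [0.1 0.4 0.4]
to [526.5, 345.0, 18.0, 0.0] | turn -0.001 = 1 x -0.001 | shift [-0.5  0.1 46.3] = 2 x [-0.3  0.1 23.1]
board
trays
85 [178.9 206.2] [528.7 325.1  48.7  22.5  89.2 528.  323.5]
113 [204.4 207.7] [519.9 228.4  63.6  22.5  89.2 520.9 228.9]
74 [236.1 207. ] [521.9 111.1  37.4  22.5  89.2 522.1 110.9]
44 [183.8 225.3] [456.  305.   26.5  18.4  89.1 456.6 304. ]
107 [204.6 225.5] [454.9 227.6  63.   18.4  89.2 454.8 227.4]
75 [235.7 225. ] [455.1 113.3  40.7  22.1  89.2 455.1 112.5]
```

Emit:
apply_moves(deltas="0 0 0 0 0 12 38; 0 0 0 0 0 12 38; 0 0 0 0 0 8 38; 0 0 0 0 0 5 38; 0 0 0 0 0 0 38")

```text
t: 75.93
tcp_pos: [525.3, 345.0, 25.3]
tcp_rot: [-0.0, 0.707, 0.707, -0.001]
contact_force: [-0.4, -1.1, 0.1]
opening: 37.9
grip_force: 0.0
```

Emit:
apply_moves(deltas="0 0 0 0 0 4 38; 0 0 0 0 0 3 38; 0 0 0 0 0 1 38; 0 0 0 0 0 0 38; 0 0 0 0 0 0 38")

```text
t: 76.35
tcp_pos: [526.1, 345.6, 18.7]
tcp_rot: [0.0, 0.707, 0.707, 0.0]
contact_force: [0.3, -0.6, 0.5]
opening: 37.6
grip_force: 0.0
```

Emit:
apply_moves(deltas="0 0 0 0 0 0 30; 0 0 0 0 0 0 24; 0 0 0 0 0 0 18; 0 0 0 0 0 0 15; 0 0 0 0 0 0 15")

```text
t: 76.77
tcp_pos: [526.4, 345.7, 19.2]
tcp_rot: [0.0, 0.707, 0.707, 0.001]
contact_force: [-0.1, -0.8, 3.8]
opening: 22.3
grip_force: 59.6
```

Emit:
apply_moves(deltas="0 0 0 0 0 0 15; 0 0 0 0 0 -5 15; 0 0 0 0 0 -5 15; 0 0 0 0 0 0 15; 0 0 0 0 0 0 15")

```text
t: 77.18
tcp_pos: [526.1, 345.6, 28.7]
tcp_rot: [0.0, 0.707, 0.707, 0.0]
contact_force: [0.7, -0.0, -1.7]
opening: 22.2
grip_force: 59.0
```

Emit:
apply_moves(deltas="0 0 0 -4 -2 0 15; 0 0 0 -3.5 -2 0 15; 0 0 0 0 0 0 15; 0 0 0 0 0 0 15; 0 0 0 0 0 0 15")

```text
t: 77.6
tcp_pos: [522.0, 337.9, 28.5]
tcp_rot: [-0.0, 0.707, 0.707, 0.0]
contact_force: [-0.0, 0.8, -0.2]
opening: 22.5
grip_force: 59.0
```

Emit:
apply_moves(deltas="0 0 0 0 0 3 15; 0 0 0 0 0 3 15; 0 0 0 0 0 2 15; 0 0 0 0 0 2 15; 0 0 0 0 0 0 15")

```text
t: 78.02
tcp_pos: [521.8, 338.0, 19.1]
tcp_rot: [-0.0, 0.707, 0.707, -0.0]
contact_force: [-1.5, -0.6, 4.1]
opening: 22.1
grip_force: 59.7
```

Emit:
apply_moves(deltas="0 0 0 0 0 0 15; 0 0 0 0 0 0 20; 0 0 0 0 0 0 24; 0 0 0 0 0 0 30; 0 0 0 0 0 0 38")

```text
t: 78.43
tcp_pos: [522.1, 338.1, 18.3]
tcp_rot: [-0.0, 0.707, 0.707, 0.0]
contact_force: [0.3, -0.3, -0.3]
opening: 37.8
grip_force: 0.0
```

Emit:
apply_moves(deltas="0 0 0 0 0 0 38; 0 0 0 0 0 -10 38; 0 0 0 0 0 -20 38; 0 0 0 0 0 -30 38; 0 0 0 0 0 -40 38")

```text
t: 78.85
tcp_pos: [520.2, 337.0, 117.4]
tcp_rot: [-0.001, 0.707, 0.707, -0.003]
contact_force: [-0.1, 0.6, 0.4]
opening: 38.1
grip_force: 0.0
```

Emit:
apply_moves(deltas="0 0 0 -35 -4 0 38; 0 0 0 -35 -4 0 38; 0 0 0 -35 -4 0 38; 0 0 0 -35 -4 0 38; 0 0 0 -35 -4 0 38")

```text
t: 79.27
tcp_pos: [501.7, 161.7, 119.3]
tcp_rot: [0.0, 0.707, 0.707, 0.0]
contact_force: [0.5, -0.7, -0.6]
opening: 37.9
grip_force: 0.0
```

Emit:
apply_moves(deltas="0 0 0 -35 -4 0 38; 0 0 0 -35 -4 0 38; 0 0 0 -35 -4 0 38; 0 0 0 -35 -4 0 38; 0 0 0 -35 -4 0 38")

```text
t: 79.68
tcp_pos: [481.6, -13.6, 119.3]
tcp_rot: [0.0, 0.707, 0.707, 0.0]
contact_force: [1.1, 0.1, 0.4]
opening: 38.3
grip_force: 0.0
```

Emit:
apply_moves(deltas="0 0 0 -35 -4 0 38; 0 0 0 -35 -4 0 38; 0 0 0 -35 -4 0 38; 0 0 0 0 0 0 38; 0 0 0 0 0 0 38")

```text
t: 80.1
tcp_pos: [469.9, -118.8, 119.1]
tcp_rot: [0.0, 0.709, 0.705, 0.0]
contact_force: [0.0, 0.2, -0.8]
opening: 38.0
grip_force: 0.0
```

```bash
python3 go.py; python3 look.py; python3 - <<'E'
from h import *
a=cam('top')['img'][145:255,150:290]; b=cam('side')['img'][110:260,140:290]
f=lambda i:cv2.resize(i,(390,int(390*i.shape[0]/i.shape[1])),interpolation=cv2.INTER_CUBIC)
a,b=f(a),f(b); h=max(len(a),len(b)); p=lambda i:np.vstack([i,np.zeros((h-len(i),390,3),np.uint8)])
save(np.hstack([p(a),p(b)]),'fin2.png')
E
```

```text
t 80.1 pos [ 469.9 -118.8  119.1] th -0.005 tilt 0.001,-0.000 open 38.0 grip 0.0 F [ 0.   0.2 -0.8]
board
trays
163 [174.9 207.9] [521.4 338.   89.7  22.5  89.2 521.8 338.5]
113 [204.4 207.7] [519.9 228.4  63.6  22.5  89.2 520.9 228.9]
74 [236.1 207. ] [521.9 111.1  37.4  22.5  89.2 522.1 110.9]
162 [174.8 225.8] [454.6 336.3  88.9  22.1  89.1 455.3 337.2]
107 [204.6 225.5] [454.9 227.6  63.   18.4  89.2 454.8 227.4]
62 [235.8 225.5] [453.2 111.5  37.1  18.4  89.2 453.3 112. ]
```

View pics/fin2.png

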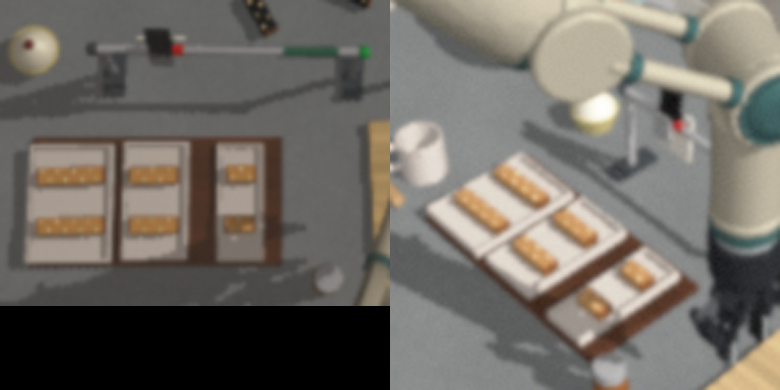

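All six biscotti are centred and lie flat across their trays, and the tag hangs on the red band. Handing in.

```bash
python3 -c "from rig import r; print(r.hand_in())"
```

```text
the job is handed in; nothing more can be done
None
```

The job is handed in at about 80 s; no verdict came back. In the last pictures, all six biscotti lie flat and straight across their own trays and the tag hangs on the red band, with long A recentred after a knock.

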